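# Hang the lantern bracket on the slotted patio rail

### The job

The solar lantern needs somewhere to hang: lift the steel bracket out of its bamboo holder and fit it to the slotted wooden rail. Tip the free end of its arm up, work the lip on its back into the groove centred above the roller catch, lower the arm until the heel rests against the catch, and let go so that it hangs there still tilted. Then, without gripping it, press the arm down until the heel snaps behind the roller and the back plate lies flush on the rail, and leave the other things on the table where they are.

Things in the scene. Friction and masses are not known exactly. Their poses are not given: they have to be found in the camera images.
- bracket: Loose steel bracket, 0.3 kg. Origin: mid-width on the back face of its back plate, level with the underside of its tongue. +x along the arm to its free end, +z up when seated. Sizes below are xz in this frame, mm. Back plate 50 wide, x 0 to 8, z -85 to 5. Arm: bar 24 wide, x 4 to 150, z -14 to 2; a 7 thick stop at its free end rises to z 25. Starts upright in the holder.
- lip (a point): Tip of the bracket's lip, at x -20, z 26.7 in the bracket's frame (mm), axes as the bracket's. A tongue (50 wide, x -9 to 0, z 0 to 5) stands out of the back face; the lip, 50 wide, 5 thick, 28 long, rises from it at x -6, z 2.5, leaning back 30 degrees.
- grip (a point): Middle of the arm where it is best gripped across its 24 mm width, x 85, z -6 in the bracket's frame (mm); axes as the bracket's. Centre of mass near x 45, z -20.
- heel (a point): Centre of the round heel (radius 4 mm) at the foot of the back plate, x 4, z -85 in the bracket's frame (mm).
- press (a point): Middle of the top of the arm, x 120, z 2 in the bracket's frame (mm): the place to press down; axes as the bracket's.
- holder: Fixed bamboo holder, 190 x 100 mm, 82 high (88 at the saddle's cheeks), origin on the table under the pocket's middle rear, +x from pocket to saddle. The back plate stands in the pocket (walls x -14 to 22 mm; the bracket must rise 82 mm to clear them), the arm bridges to the saddle (x 126 to 138), free below but for the floor 77 mm under it. The bracket's origin starts near x 0, y 0, z 96 mm, yaw 0.
- rail: Fixed slotted wooden rail on feet, 240 mm long (y), 181 high, 52 thick; origin on the table under the middle of its front face; +x points out of the front face (away from the robot), z up.
- seat (a point): Middle of the groove's lower front edge, 135 mm above the table, axes as the rail's. The seated bracket's origin lies here, axes parallel. Mouth z 0 to 18 mm; its upper lip is 10 thick (x -10 to 0); the groove is 45 deep, 38 high. Rail top z 46. With the arm tipped up 30 degrees the lip slides in as the bracket's origin goes from x 32, z -3.5 to x 0, z 7; then lower the arm about this edge.
- catch (a joint): Sprung roller under the groove at mid-rail: radius 5, 66 long, 15.5 mm out from the face, 88.5 below the seat, free to spin. Value: how far it is pushed down (m), 0 at rest, 0.009 at most; spring 7 N plus 0.7 N per mm. Lowered gently, the heel stops on it with the arm about 8 degrees up and the bracket stays when let go; 4 to 8 N down at the press point makes it ride over and snap home.
- lantern: Solar lantern, bystander, 120 mm wide, 141 high; origin under its centre.
- brush: Steel grill brush lying flat, bystander, about 250 mm long, 32 high; origin under its centre.
- coaster_a: Grey coaster, bystander, 96 mm across; origin under its centre.
- coaster_b: Grey coaster, bystander, 96 mm across; origin under its centre.
- pot: Green plastic plant pot, bystander, 96 mm across, 85 high; origin under its centre.
- mug: White mug, bystander, 80 mm across, 90 high; origin under its centre.

How it is judged:
By the outcome, as a careful person would: the job done as asked, in the order asked, and still so for the second after the job is handed in, with the robot touching nothing.
It also fails if it takes over 51 s, if anything falls off the work surface, if the arm or the gripper's body presses on something with over 40 N, if the wrist force passes 120 N, or if a joint passes its speed limit or range.

### The arm

A 6-joint arm with a two-finger parallel gripper is mounted at the origin on the work surface. World frame = base frame: x ahead of the robot, y to its left, z up, the work surface at z = 0. Lengths are in mm, angles in rad, forces in N, time in s.
With the tool pointing down it reaches from about 275 to 875 mm from the base axis. Payload 12.5 kg.
Tool frame: the origin (TCP) lies at the very end of the fingers, on their centre line; the grasp point (between the pads) lies 19 mm behind it; z points along the fingers, y is the direction in which the jaws open and shut (so a half turn about z gives the same grasp; the last joint's range is limited). The gripper opens to 85 mm and grips with 20 to 120 N. Pads are 22 mm wide; open, the fingers measure 114 mm over their backs; the gripper's body (76 mm by 85 mm) begins 54 mm behind the grasp point. The pads swing forward as they close: fully open they stand 13 mm farther back than shut.
Start: joints at [1.25, 0.351, 1.652, -0, 1.139, -0.085], TCP at [128.46, 534.773, 231.29] pointing down, gripper open.
Joint ranges: [-2.75, 2.75], [-0.79, 2.1], [0.01, 2.65], [-1.57, 4.71], [0.07, 3.14], [-2.87, 2.87]. Speed limits (rad/s): [2.22, 2.22, 2.79, 3.14, 3.14, 3.14].

### API

Orientations are given as [roll, pitch, yaw] about the fixed x, y, z axes, in that order (R = Rz(yaw) Ry(pitch) Rx(roll)).
In Python, from cell import read_state, grab_frame, calibration, hand_in gives the robot as it stands.
- The arm moves only by the tool jog_arm, never from a script. Its argument "series" is a list of rows, each an object with "dp": the shift along the tool's x, y, z each as a share of 25 cm, from -1 to 1, a list of three; "rotation": the turn, a rotation vector about the tool's x, y, z each as a share of pi/2 rad, from -1 to 1, a list of three; "hand": the closure, from -1 (fully open) to 1 (shut), so that 0 is half open. In form: [{"dp": [dx, dy, dz], "rotation": [ax, ay, az], "hand": hand}, ...]. A call has 1 to 12 rows; each row is the pose to reach, as a shift and turn from the pose commanded when the call began, along the tool's axes at that moment; what a row does not reach only later rows make up. A row lasts 1/8 s, in which the tool goes at most 62.5 mm and 10.7 degrees, less where a joint would pass 70% of its speed; a pose out of reach is approached as far as the arm can. A call with a number of a shift or a turn outside -1 to 1 is refused whole. A call with a gripper value outside its range is refused whole. The fingers move at their own pace and stop on an object; "grip_force" is the grip in N (left out, the last holds). Time passes only in rows, so rows that repeat a pose let the fingers close. It gives the time, the measured TCP pose, the force and the opening at its end, in the units of the state.
- read_state(): the state, without advancing time (a new reading comes with each control period).
- grab_frame(name): name is "scene" or "side" or "wrist"; returns the picture (400x640x3 uint8, red, green, blue); there is no depth.
- calibration(name): a dict with "intrinsics" (3x3 intrinsics, pixels), "eye" and "orientation" of the camera in the world. Camera axes: x right, y down, z forward; pixel columns grow to the right and rows downward; lengths in mm; the calibration is good to about 2 mm. The wrist camera is an equidistant fisheye: a pixel r from the principal point sees the ray r / f radians off the axis. A picture is of the moment at which its call begins: read the wrist's pose just before it. calibration takes no time and is no camera call; for the wrist camera it gives the pose at the moment of the call.
- hand_in(): hands the job in, once; it reports no verdict.
The state is a dict: "time_s": time; "joint_positions": joint angles; "dq": joint speeds; "joint_torque": joint torques, N m; "ee_pos": TCP position; "tcp_rot": TCP orientation; "force": force on the tool from outside, world axes, zero at the start; "ft_torque": the same for the moment, N m; "width": finger opening in mm.
Only numpy, scipy, OpenCV 4.12 (cv2) and the standard library are available. Lean on these libraries where they do the work, as an engineer would, in place of code of your own. Each camera call takes 0.05 s, during which the arm holds its last target.

## Working session

There is one attempt and no reset: what is moved stays moved. The work goes in short steps, Python scripts to look and compute and a tool call to move; the robot and the scene stay as the last step left them, time stands still between calls to the robot, and variables do not carry over. Pictures are saved under pics/ and viewed, and the job is handed in when it is done.

Besides the shell and the picture viewer there is one more tool, called after "Request:" by a JSON object that holds its "api" and its "payload". jog_arm: Moves the arm, as the interface text tells. Shift numbers are shares of 25 cm and turn numbers shares of pi/2 rad, none past 1 either way. Its arguments: {"type":"object","properties":{"series":{"type":"array"},"grip_force":{"type":"number"}},"required":["series"]}

```bash
mkdir -p pics; ls; python3 - <<'E'
from cell import *
import cv2,numpy as np
s=read_state();print(s)
for n in ["scene","side","wrist"]:
    c=calibration(n);print(n,c)
    cv2.imwrite(f"pics/{n}0.png",cv2.cvtColor(grab_frame(n),cv2.COLOR_RGB2BGR))
E
```

```text
pics
{'time_s': 0.0, 'joint_positions': array([ 1.25041958e+00,  3.51236567e-01,  1.65246700e+00,  1.54456192e-05,
        1.13909384e+00, -8.46121250e-02]), 'dq': array([ 0.00053281, -0.0005309 ,  0.00229123, -0.0006266 , -0.00104166,
       -0.00091722]), 'joint_torque': array([-1.51752229e-03, -5.06114137e+01, -2.91392899e+01, -2.15172540e-04,
        4.76038011e-03, -2.49738628e-05]), 'ee_pos': array([128.34010772, 534.45716447, 230.74193287]), 'tcp_rot': array([-3.14039340e+00, -1.15785434e-04,  2.90582149e+00]), 'force': array([0.72692651, 0.16180049, 0.46124497]), 'ft_torque': array([-0.05696774,  0.03295688,  0.02782992]), 'width': 85.22691220567206}
scene {'intrinsics': array([[423.13908575,   0.        , 320.73406897],
       [  0.        , 423.13908575, 198.56325944],
       [  0.        ,   0.        ,   1.        ]]), 'eye': array([1117.82356847,   66.01470425,  852.76674415]), 'orientation': array([-2.49219385,  0.00337295,  1.69930071])}
side {'intrinsics': array([[463.28698013,   0.        , 316.69172272],
       [  0.        , 463.28698013, 198.6866702 ],
       [  0.        ,   0.        ,   1.        ]]), 'eye': array([441.65646961, 693.4308536 , 972.38840914]), 'orientation': array([-2.46210261e+00, -2.77057246e-03, -2.97752875e+00])}
wrist {'intrinsics': array([[309.70691629,   0.        , 310.51725435],
       [  0.        , 309.70691629, 199.20400482],
       [  0.        ,   0.        ,   1.        ]]), 'eye': array([ 47.00468625, 554.11867159, 372.65710989]), 'orientation': array([2.81145188e+00, 3.03283070e-04, 1.33497334e+00])}
```

View pics/scene0.png

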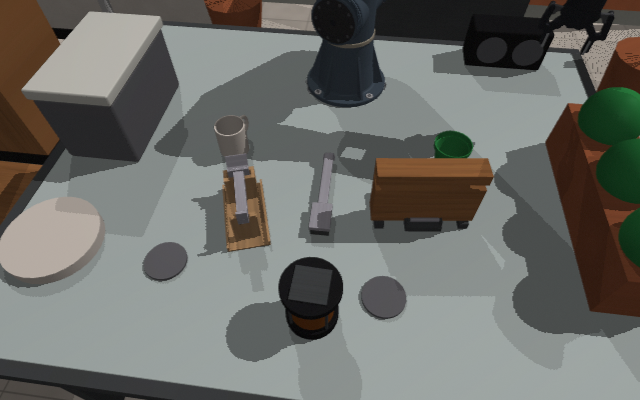

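View pics/side0.png

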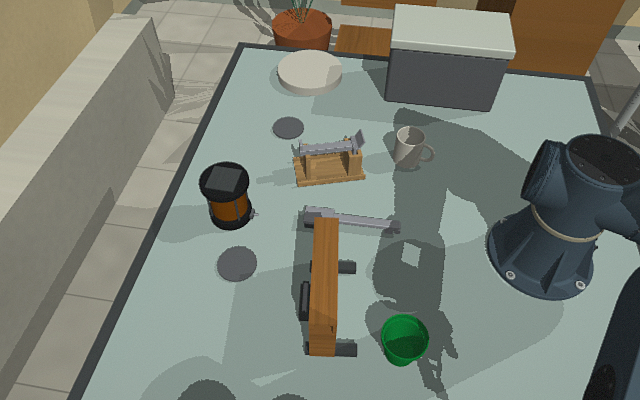

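View pics/wrist0.png

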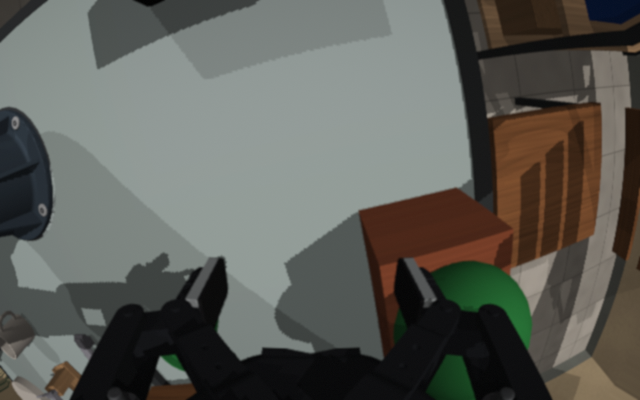

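Scene: bracket and holder are at (245,205), with the arm's stop end toward the robot. The rail is at (430,190), the catch at (423,222). I'll zoom in for accurate measurements.

```bash
python3 - <<'E'
import cv2
for n,boxes in {"scene0":[(195,145,295,255),(360,145,500,240)],"side0":[(285,120,375,190),(290,205,370,365)]}.items():
    im=cv2.imread(f"pics/{n}.png")
    for i,(a,b,c,d) in enumerate(boxes):
        k=min(800//(c-a),600//(d-b)); k=min(k,6)
        cv2.imwrite(f"pics/{n}_c{i}.png",cv2.resize(im[b:d,a:c],None,fx=k,fy=k,interpolation=cv2.INTER_CUBIC)); print(n,i,k)
E
```

```text
scene0 0 5
scene0 1 5
side0 0 6
side0 1 3
```

View pics/scene0_c0.png

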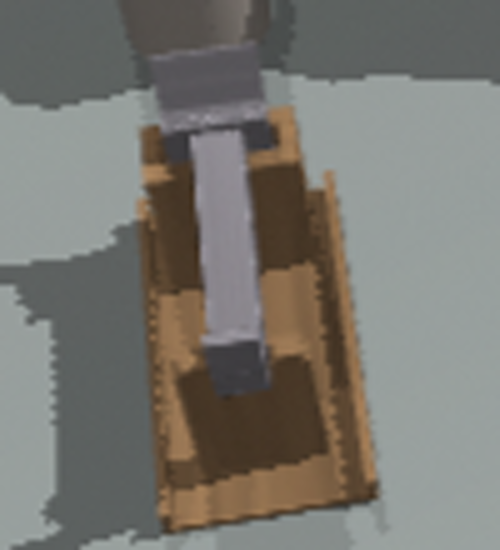

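View pics/scene0_c1.png

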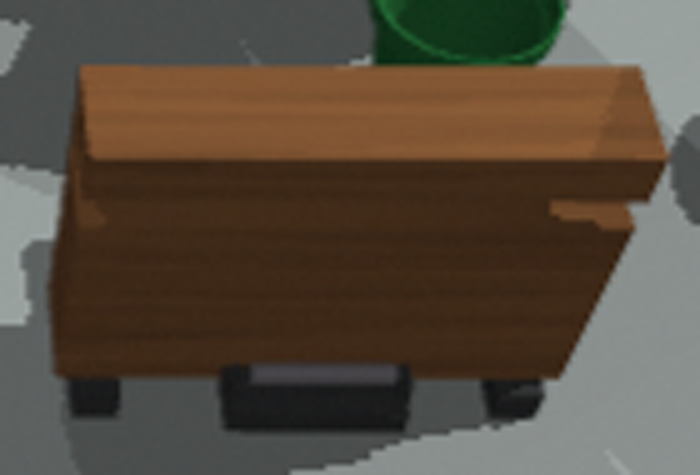

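View pics/side0_c0.png

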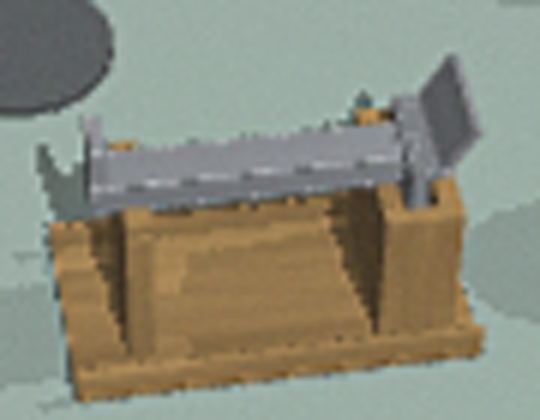

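View pics/side0_c1.png

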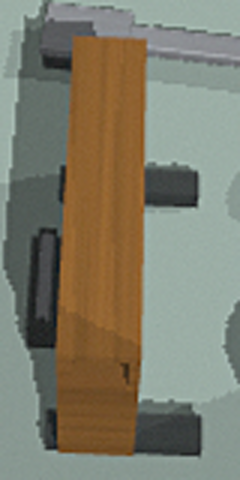

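```bash
cat > h.py <<'E'
import numpy as np,cv2
from scipy.spatial.transform import Rotation as R
from scipy.optimize import least_squares
CAL={"scene":(np.array([[423.13908575,0,320.73406897],[0,423.13908575,198.56325944],[0,0,1]]),np.array([1117.82356847,66.01470425,852.76674415]),np.array([-2.49219385,0.00337295,1.69930071])),
"side":(np.array([[463.28698013,0,316.69172272],[0,463.28698013,198.6866702],[0,0,1]]),np.array([441.65646961,693.4308536,972.38840914]),np.array([-2.46210261,-2.77057246e-03,-2.97752875]))}
def proj(n,P):
    K,e,o=CAL[n];c=(np.atleast_2d(P)-e)@R.from_euler('xyz',o).as_matrix();u=c@K.T;return u[:,:2]/u[:,2:]
def W(pose,P): # pose x,y,z,yaw,(pitch: tip-up)
    p=np.array(pose,float); r=R.from_euler('z',p[3])
    if len(p)>4: r=r*R.from_euler('y',-p[4])
    return r.apply(np.atleast_2d(P))+p[:3]
def box(x0,x1,y0,y1,z0,z1):
    v=np.array([[x,y,z] for x in(x0,x1) for y in(y0,y1) for z in(z0,z1)],float)
    return [(v[i],v[j]) for i in range(8) for j in range(i) if bin(i^j).count('1')==1]
BR=box(0,8,-25,25,-85,5)+box(4,150,-12,12,-14,2)+box(143,150,-12,12,-14,25)
l=[np.array(p) for p in[(-22.2,25.5),(-17.8,28),(-3.8,3.7),(-8.2,1.3)]]
for y in(-25,25):
    BR+=[(np.array([*sum([[a[0],y,a[1]]],[])]),np.array([b[0],y,b[1]])) for a,b in zip(l,l[1:]+l[:1])]
BR+=[(np.array([a[0],-25,a[1]]),np.array([a[0],25,a[1]])) for a in l]
RL=box(-52,0,-120,120,135,181)[:]+box(-52,0,-120,120,50,135)+box(-10,0,-120,120,153,181)
def draw(im,n,E,pose,k,off,col):
    for a,b in E:
        p=(proj(n,W(pose,[a,b]))-off+.5)*k
        cv2.line(im,tuple(int(v*8) for v in p[0]),tuple(int(v*8) for v in p[1]),col,1,cv2.LINE_AA,3)
def overlay(src,n,bx,items,out,k=6):
    a,b,c,d=bx;k=min(k,800//(c-a),600//(d-b))
    im=cv2.resize(cv2.imread(src)[b:d,a:c],None,fx=k,fy=k,interpolation=cv2.INTER_CUBIC)
    for E,p,col in items: draw(im,n,E,p,k,np.array([a,b]),col)
    cv2.imwrite(out,im)
E
python3 - <<'E'
from h import *
def fit(obs,z,x0,fz=False):
    def f(q):
        pose=[q[0],q[1],q[3] if fz else z,q[2]]
        return np.concatenate([(proj(n,W(pose,P))-np.array(uv)).ravel() for n,P,uv in obs])
    r=least_squares(f,x0+([z] if fz else []),x_scale=[100,100,.1]+([10] if fz else []),loss='soft_l1');print(r.x.round(3),r.fun.round(1));return r.x
q=fit([("scene",(0,-120,181),(378.4,177)),("scene",(0,120,181),(493.4,176.6)),("scene",(-52,120,181),(488,158.2)),("scene",(-52,-120,181),(376,158.2)),
("side",(0,-120,181),(314.3,217.7)),("side",(-52,-120,181),(338.3,217.7))],0,[500,150,0.0])
rp=[q[0],q[1],0,q[2]]
q=fit([("scene",(-22.2,-25,25.5),(225.4,156.6)),("scene",(-22.2,25,25.5),(246.6,153.6)),
("scene",(150,-12,-14),(238,224)),("scene",(150,12,-14),(248.6,222.6)),
("side",(-22.2,-25,25.5),(285+455/6,120+55/6)),("side",(-22.2,25,25.5),(285+480/6,120+130/6)),("side",(150,12,-14),(285+93/6,120+212/6)),("side",(150,-12,25),(285+83/6,120+116/6))],96,[500,-150,0.0],True)
bp=[q[0],q[1],q[3],q[2]]
print(rp,bp)
for n,b1,b2 in(("scene",(195,145,295,255),(360,145,500,240)),("side",(285,120,375,190),(290,205,370,365))):
    overlay(f"pics/{n}0.png",n,b1,[(BR,bp,(0,0,255))],f"pics/o_{n}_b.png")
    overlay(f"pics/{n}0.png",n,b2,[(RL,rp,(0,255,255))],f"pics/o_{n}_r.png")
E
```

```text
[5.25842e+02 2.28790e+02 1.30000e-01] [ 0.  -0.1  0.9 -0.1  0.2 -0.2  0.4  0.2 -0.1 -1.8  0.3 -1.1]
[ 4.84937e+02 -2.15720e+02  3.08000e-01  9.42340e+01] [ 0.   0.   0.1  0.2  0.2  1.1  0.6  0.9  1.  -0.6  0.8 -0.2 -0.  -0.2
  0.2 -1. ]
[np.float64(525.8422137657806), np.float64(228.79006266034938), 0, np.float64(0.13045199846066094)] [np.float64(484.9370540191081), np.float64(-215.72017714352427), np.float64(94.23353633600492), np.float64(0.30839551809508176)]
```

View pics/o_scene_b.png

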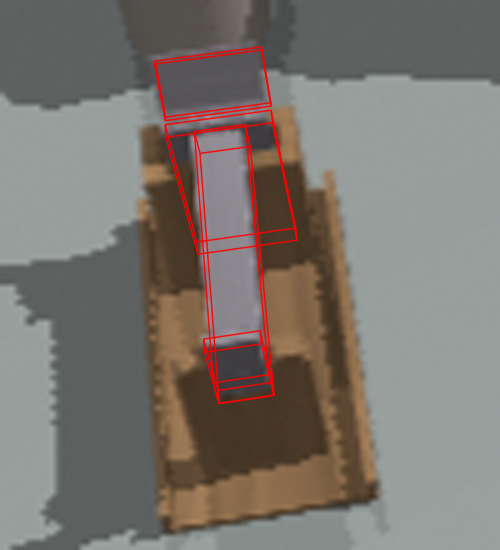

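View pics/o_side_b.png

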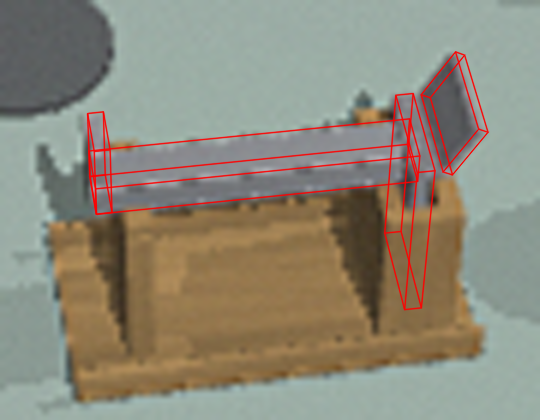

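View pics/o_scene_r.png

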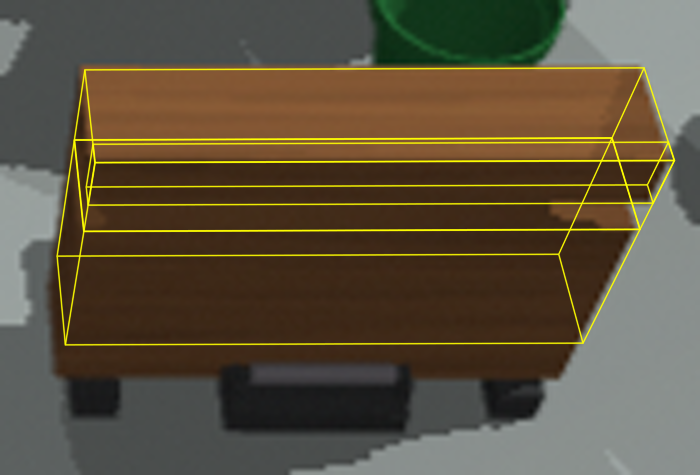

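View pics/o_side_r.png

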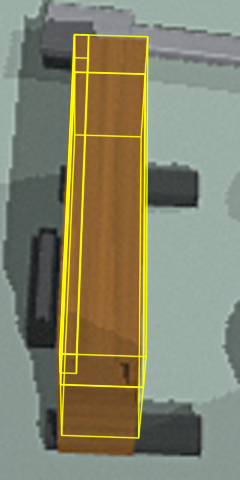

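```bash
cat > fit.py <<'E'
from h import *
S=lambda x,y:(195+x/5-.5,145+y/5-.5)
T=lambda x,y:(360+x/5-.5,145+y/5-.5)
U=lambda x,y:(285+x/6-.5,120+y/6-.5)
V=lambda x,y:(290+x/3-.5,205+y/3-.5)
ro=[("scene",(0,-120,181),T(92,160)),("scene",(0,120,181),T(667,158)),("scene",(-52,120,181),T(640,66)),("scene",(-52,-120,181),T(80,66)),("scene",(0,120,135),T(635,227)),("scene",(0,120,153),T(648,201)),
("scene",(15.5,-33,48),T(248,376)),("scene",(15.5,33,48),T(400,376)),
("side",(0,-120,181),V(73,38)),("side",(-52,-120,181),V(146,38))]
bo=[("scene",(-22.2,-25,25.5),S(152,58)),("scene",(-22.2,25,25.5),S(259,43)),("scene",(150,-12,-14),S(216,395)),("scene",(150,12,-14),S(269,389)),("scene",(150,-12,25),S(204,346)),("scene",(150,12,25),S(266,341)),
("side",(-22.2,-25,25.5),U(456,53)),("side",(-22.2,25,25.5),U(482,130)),("side",(150,12,-14),U(95,213)),("side",(150,-12,25),U(82,118)),("side",(143,-12,25),U(102,117))]
CN=["scene","side"]
def pj(n,P,d):
    K,e,o=CAL[n];M=R.from_euler('xyz',o).as_matrix()@R.from_rotvec(d[3:]*1e-3).as_matrix()
    c=(P-e-d[:3])@M;u=c@K.T;return (u[:,:2]/u[:,2:])
def f(q):
    rp=[q[0],q[1],0,q[2]];bp=[q[3],q[4],q[5],q[6]]
    r=[]
    for o,p in((ro,rp),(bo,bp)):
        for n,P,uv in o: r.append((pj(n,W(p,P),q[7+6*CN.index(n):13+6*CN.index(n)])-np.array(uv)).ravel()/.6)
    r=np.concatenate(r)
    return np.concatenate([r,[(q[5]-96)/1.],q[7:]/2.])
r=least_squares(f,[525,228,.13,485,-215,95,.3]+[0]*12,x_scale=[100,100,.1,100,100,10,.1]+[1]*12,loss='soft_l1')
print(r.x[:7].round(3),r.x[7:].round(1));print((f(r.x)[:-13]*.6).round(1).reshape(-1,2).tolist())
np.save("fit.npy",r.x)
J=r.jac;print(np.sqrt(np.diag(np.linalg.inv(J.T@J)))[:7].round(3))
E
python3 fit.py
```

```text
[ 5.25109e+02  2.28262e+02  1.30000e-01  4.84594e+02 -2.16177e+02
  9.61460e+01  3.18000e-01] [ 0.6  0.7  0.3  0.2  0.4 -0.7 -0.6 -0.7  0.8  0.7  1.1  0.7]
[[-0.2, 0.1], [0.5, 0.2], [-0.1, 0.1], [0.2, 0.4], [0.0, 0.1], [0.0, 0.1], [0.9, -0.8], [-0.9, -0.8], [-0.1, -0.6], [-0.0, 0.1], [-0.2, -0.2], [-0.3, -0.2], [0.5, 0.7], [0.8, 0.2], [-0.1, 0.3], [-1.1, -0.5], [0.6, 0.3], [0.4, 0.3], [-0.4, 0.6], [0.2, -0.4], [-0.5, -0.5]]
[2.314 2.372 0.006 2.469 2.713 0.914 0.008]
```

```bash
cat > mv.py <<'E'
import numpy as np,json,os
from scipy.spatial.transform import Rotation as R
C="cmd.json"
def load():
    d=json.load(open(C));return np.array(d['p']),R.from_matrix(d['R'])
def save(p,r): json.dump({'p':list(map(float,p)),'R':r.as_matrix().tolist()},open(C,'w'))
def toolrot(yaw,tilt): # tool x along bracket +x (yaw), jaw y; tool z down; tilt = bracket tip-up
    return R.from_euler('z',yaw)*R.from_euler('y',-tilt)*R.from_euler('x',np.pi)
def row(tp,tr,nd=4):
    p,r=load()
    dp=(r.inv().apply(np.array(tp)-p)/250).round(nd); rv=((r.inv()*tr).as_rotvec()/(np.pi/2)).round(nd)
    n=max(np.linalg.norm(dp)*250/62.5,np.linalg.norm(rv)*90/10.7)
    print('{"dp":',dp.tolist(),',"rotation":',rv.tolist(),'} minrows %.1f'%n); return dp,rv
def commit(dp,rv):
    p,r=load(); save(p+r.apply(np.array(dp)*250),r*R.from_rotvec(np.array(rv)*np.pi/2))
def grasp(bp,gx=85,gz=-6,back=19,tilt=0): # bracket pose x,y,z,yaw -> TCP pose
    rr=R.from_euler('z',bp[3])*R.from_euler('y',-tilt)
    return np.array(bp[:3])+rr.apply([gx,0,gz-back]),toolrot(bp[3],tilt)
E
python3 - <<'E'
from mv import *
save([128.46,534.773,231.29],R.from_euler('xyz',[np.pi,0,2.906]))
bp=[484.6,-216.2,96,.318]
p,r=grasp(bp);print(p)
m=R.from_euler('z',2.906-np.pi/2)*R.from_euler('x',np.pi)
row([p[0],p[1],190],m)
E
```

```text
[ 565.33832545 -189.62326574   71.        ]
{"dp": [-2.3756, -2.4096, 0.1652] ,"rotation": [-0.0, -0.0, 1.0] } minrows 13.6
```

```bash
cat > go.py <<'E'
import sys
from mv import *
# usage: go.py x y z yaw tilt
a=list(map(float,sys.argv[1:6]))
row(a[:3],toolrot(a[3],a[4]))
E
python3 go.py 274 293 220 2.04 0; python3 go.py 420 52 205 1.17 0
```

```text
{"dp": [-0.7918, -0.8045, 0.0452] ,"rotation": [-0.0, -0.0, 0.5513] } minrows 4.6
{"dp": [-1.5847, -1.6055, 0.1052] ,"rotation": [-0.0, -0.0, 1.1052] } minrows 9.3
```

Request:
{"api": "jog_arm", "payload": {"series": [{"dp":[-0.79,-0.8,0.04],"rotation":[0,0,0.55],"hand":-1},{"dp":[-0.79,-0.8,0.04],"rotation":[0,0,0.55],"hand":-1},{"dp":[-0.79,-0.8,0.04],"rotation":[0,0,0.55],"hand":-1},{"dp":[-0.79,-0.8,0.04],"rotation":[0,0,0.55],"hand":-1},{"dp":[-0.79,-0.8,0.04],"rotation":[0,0,0.55],"hand":-1}]}}

```text
time_s: 0.78
ee_pos: [274.5, 292.0, 221.2]
tcp_rot: [-3.141, 0.0, 2.035]
force: [0.8, 0.5, 0.3]
width: 85.6
```

```bash
python3 -c "
from mv import *
commit([-.79,-.8,.04],[0,0,.55]);print(load()[0])"; python3 go.py 420 52 205 1.17 0
```

```text
[273.82043288 294.19745147 221.29      ]
{"dp": [-1.1287, 0.0811, 0.0652] ,"rotation": [-0.0, -0.0, 0.5552] } minrows 4.7
```

Request:
{"api": "jog_arm", "payload": {"series": [{"dp":[-0.99,0.07,0.06],"rotation":[0,0,0.55],"hand":-1},{"dp":[-0.99,0.07,0.06],"rotation":[0,0,0.55],"hand":-1},{"dp":[-0.99,0.07,0.06],"rotation":[0,0,0.55],"hand":-1},{"dp":[-0.99,0.07,0.06],"rotation":[0,0,0.55],"hand":-1},{"dp":[-0.99,0.07,0.06],"rotation":[0,0,0.55],"hand":-1}]}}

```text
time_s: 1.4
ee_pos: [403.1, 78.4, 206.0]
tcp_rot: [3.142, 0.0, 1.168]
force: [-0.5, 0.0, 0.1]
width: 85.6
```

```bash
python3 -c "
from mv import *
commit([-.99,.07,.06],[0,0,.55]);print(load()[0])
from cell import read_state; print(read_state()['ee_pos'])"; python3 go.py 565.3 -189.6 180 .318 0
```

```text
[401.78139185  81.62159917 206.29      ]
[403.06234012  78.38692674 206.00404475]
{"dp": [-0.752, 1.0194, 0.1052] ,"rotation": [-0.0, -0.0, 0.5476] } minrows 5.1
```

Request:
{"api": "jog_arm", "payload": {"series": [{"dp":[-0.75,1.0,0.1],"rotation":[0,0,0.55],"hand":-1},{"dp":[-0.75,1.0,0.1],"rotation":[0,0,0.55],"hand":-1},{"dp":[-0.75,1.0,0.1],"rotation":[0,0,0.55],"hand":-1},{"dp":[-0.75,1.0,0.1],"rotation":[0,0,0.55],"hand":-1},{"dp":[-0.75,1.0,0.1],"rotation":[0,0,0.55],"hand":-1},{"dp":[-0.75,1.0,0.1],"rotation":[0,0,0.55],"hand":-1},{"dp":[-0.75,1.0,0.1],"rotation":[0,0,0.55],"hand":-1}]}}

```text
time_s: 2.28
ee_pos: [560.3, -186.9, 180.8]
tcp_rot: [-3.141, 0.001, 0.314]
force: [-0.3, -0.2, -0.1]
width: 85.4
```

```bash
python3 -c "
from mv import *
commit([-.75,1,.1],[0,0,.55]);print(load()[0],load()[1].as_euler('xyz'))
from cell import *
import cv2
s=read_state(); print(s['ee_pos'],s['tcp_rot'],s['dq'].round(3),s['joint_positions'].round(2))
print(calibration('wrist'))
cv2.imwrite('pics/w1.png',cv2.cvtColor(grab_frame('wrist'),cv2.COLOR_RGB2BGR))
s=read_state(); print(s['ee_pos'],s['tcp_rot'])
"
```

```text
[ 561.0053366  -187.27240489  181.29      ] [3.14159265 0.         0.31418606]
[ 560.32557523 -186.94102679  180.8236301 ] [-3.14060606e+00  8.95982768e-04  3.14468569e-01] [ 0.02  -0.024  0.016  0.    -0.003  0.   ] [-0.4   0.48  1.59  0.    1.07  0.86]
{'intrinsics': array([[309.70691629,   0.        , 310.51725435],
       [  0.        , 309.70691629, 199.20400482],
       [  0.        ,   0.        ,   1.        ]]), 'eye': array([ 639.96818024, -161.21310267,  322.57668932]), 'orientation': array([ 2.81051636e+00,  1.71435868e-03, -1.25632731e+00])}
[ 560.35184668 -186.42906514  181.18383615] [-3.14092376e+00  4.94229429e-04  3.15242825e-01]
```

View pics/w1.png

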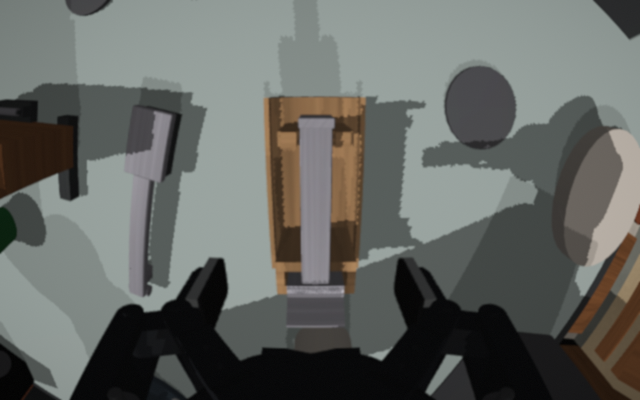

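```bash
python3 - <<'E'
import cv2
im=cv2.imread("pics/w1.png")
cv2.imwrite("pics/w1c.png",cv2.resize(im[95:345,255:375],None,fx=2.4*1,fy=2.4,interpolation=cv2.INTER_CUBIC))
E
```

```text
(no output)
```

View pics/w1c.png

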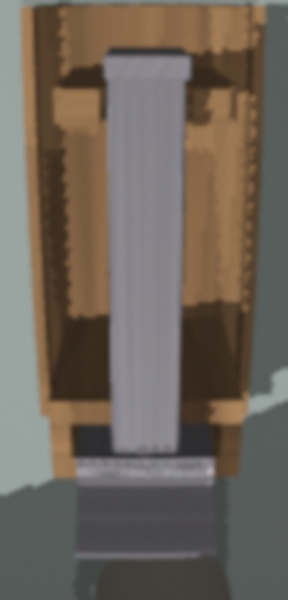

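```bash
cat >> h.py <<'E'
def fproj(cal,P):
    K=cal["intrinsics"];c=(np.atleast_2d(P)-cal["eye"])@R.from_euler('xyz',cal["orientation"]).as_matrix()
    th=np.arctan2(np.hypot(c[:,0],c[:,1]),c[:,2]);h=np.hypot(c[:,0],c[:,1])
    return np.stack([K[0,2]+K[0,0]*th*c[:,0]/h,K[1,2]+K[1,1]*th*c[:,1]/h],1)
E
python3 - <<'E'
from h import *
cal={'intrinsics':np.array([[309.70691629,0,310.51725435],[0,309.70691629,199.20400482],[0,0,1]]),'eye':np.array([639.96818024,-161.21310267,322.57668932]),'orientation':np.array([2.81051636,1.71435868e-03,-1.25632731])}
Q=lambda x,y:(255+x/2.4-.5,95+y/2.4-.5)
ob=[((150,-12,25),Q(193,56)),((150,12,25),Q(104,56)),((143,-12,25),Q(190,79)),((143,12,25),Q(105,79)),((-17.8,-25,28),Q(217,555)),((-17.8,25,28),Q(76,555)),((8,-25,5),Q(214,459)),((8,25,5),Q(77,459))]
P=np.array([o[0] for o in ob],float);uv=np.array([o[1] for o in ob])
print((fproj(cal,W([484.6,-216.2,96,.318],P))-uv).round(1).tolist())
for fz in(0,1):
    f=lambda q:(fproj(cal,W([q[0],q[1],q[2] if fz else 96,q[3]],P))-uv).ravel()
    r=least_squares(f,[484.6,-216,96,.318]);print(r.x.round(2),r.fun.round(1))
E
```

```text
[[0.4, 1.6], [0.4, 1.6], [1.6, 2.6], [0.1, 2.6], [0.5, 0.6], [0.3, 1.0], [0.9, 1.2], [0.4, 1.5]]
[ 4.8572e+02 -2.1533e+02  9.6000e+01  3.2000e-01] [-0.2 -0.5 -0.2 -0.5  1.   0.6 -0.6  0.6  0.  -0.5 -0.3 -0.2  0.5 -0.
 -0.2  0.2]
[ 4.8573e+02 -2.1533e+02  9.6050e+01  3.2000e-01] [-0.1 -0.5 -0.2 -0.5  1.   0.6 -0.6  0.6  0.  -0.5 -0.3 -0.2  0.5  0.
 -0.2  0.3]
```

```bash
python3 go.py 566.1 -188.8 71 .319 0
```

```text
{"dp": [0.0175, 0.0121, 0.4412] ,"rotation": [-0.0, -0.0, -0.0031] } minrows 1.8
```

Request:
{"api": "jog_arm", "payload": {"series": [{"dp":[0.018,0.012,0.16],"rotation":[0,0,-0.003],"hand":-1},{"dp":[0.018,0.012,0.3],"rotation":[0,0,-0.003],"hand":-1},{"dp":[0.018,0.012,0.4],"rotation":[0,0,-0.003],"hand":-1},{"dp":[0.018,0.012,0.44],"rotation":[0,0,-0.003],"hand":-1},{"dp":[0.018,0.012,0.44],"rotation":[0,0,-0.003],"hand":1},{"dp":[0.018,0.012,0.44],"rotation":[0,0,-0.003],"hand":1},{"dp":[0.018,0.012,0.44],"rotation":[0,0,-0.003],"hand":1},{"dp":[0.018,0.012,0.44],"rotation":[0,0,-0.003],"hand":1},{"dp":[0.018,0.012,0.44],"rotation":[0,0,-0.003],"hand":1},{"dp":[0.018,0.012,0.44],"rotation":[0,0,-0.003],"hand":1}], "grip_force": 60}}

```text
time_s: 3.58
ee_pos: [566.4, -188.9, 72.2]
tcp_rot: [3.141, -0.001, 0.319]
force: [-1.3, 0.8, 6.0]
width: 23.2
```

```bash
python3 -c "
from mv import *
commit([.018,.012,.44],[0,0,-.003]);print(load()[0],load()[1].as_euler('xyz'))
from cell import *
s=read_state(); print(s['ee_pos'],s['tcp_rot'],s['width'],s['force'])
"
```

```text
[ 566.21218109 -188.73485845   71.29      ] [3.14159265 0.         0.31889845]
[ 566.42040546 -188.9293531    72.24814206] [ 3.14095643e+00 -9.25279933e-04  3.18542823e-01] 23.19643023311763 [-1.25983806  0.79154844  5.95297174]
```

```bash
python3 - <<'E'
from h import *
def ray(n,uv,z):
    K,e,o=CAL[n];d=R.from_euler('xyz',o).apply(np.linalg.inv(K)@[*uv,1]);return (e+d*(z-e[2])/d[2]).round(0)
print("lantern top",ray("scene",(311,285),141),ray("side",(224,182),141)); print("base",ray("scene",(312,320),0))
print("pot",ray("scene",(453,145),85),"mug",ray("scene",(231,125),90))
E
```

```text
lantern top [781.   2. 141.] [774.  17. 141.]
base [793.   3.   0.]
pot [330. 297.  85.] mug [ 334. -274.   90.]
```

Request:
{"api": "jog_arm", "payload": {"series": [{"dp":[0,0,-0.1],"rotation":[0,0,0],"hand":1},{"dp":[0,0,-0.25],"rotation":[0,0,0],"hand":1},{"dp":[0,0,-0.45],"rotation":[0,0,0],"hand":1},{"dp":[0,0,-0.64],"rotation":[0,0,0],"hand":1},{"dp":[0,0,-0.64],"rotation":[0,0,0],"hand":1},{"dp":[0,0,-0.64],"rotation":[0,0,0],"hand":1}]}}

```text
time_s: 4.32
ee_pos: [565.5, -188.6, 230.2]
tcp_rot: [-3.141, 0.001, 0.319]
force: [-0.5, 0.4, -3.9]
width: 23.2
```

```bash
python3 -c "
from mv import *
commit([0,0,-.64],[0,0,0]);print(load()[0],load()[1].as_euler('xyz'))
from cell import *
import cv2
s=read_state(); print(s['ee_pos'],s['tcp_rot'],s['width'],s['force'])
print(calibration('wrist'))
for n in ['wrist','side','scene']: cv2.imwrite('pics/'+n+'2.png',cv2.cvtColor(grab_frame(n),cv2.COLOR_RGB2BGR))
from h import *
a=cv2.imread('pics/wrist2.png')[80:360,240:390];b=cv2.imread('pics/side2.png')[60:200,260:400]
cv2.imwrite('pics/w2c.png',cv2.resize(a,None,fx=2,fy=2,interpolation=2));cv2.imwrite('pics/s2c.png',cv2.resize(b,None,fx=4,fy=4,interpolation=2))
"
```

```text
[ 566.21218109 -188.73485845  231.29      ] [3.14159265 0.         0.31889845]
[ 565.47861765 -188.5783321   230.21822193] [-3.14051639e+00  1.14367065e-03  3.18642486e-01] 23.185633954352564 [-0.45777728  0.38766619 -3.92708343]
{'intrinsics': array([[309.70691629,   0.        , 310.51725435],
       [  0.        , 309.70691629, 199.20400482],
       [  0.        ,   0.        ,   1.        ]]), 'eye': array([ 645.04288231, -162.5501943 ,  371.931895  ]), 'orientation': array([ 2.81022996e+00,  1.81388937e-03, -1.25219612e+00])}
```

View pics/w2c.png

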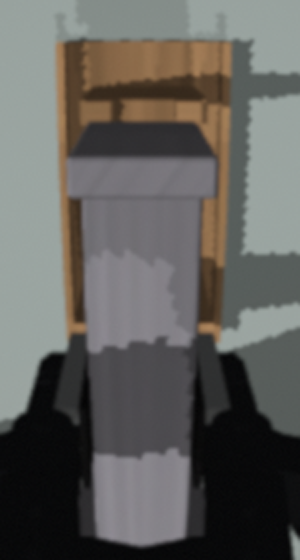

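View pics/s2c.png

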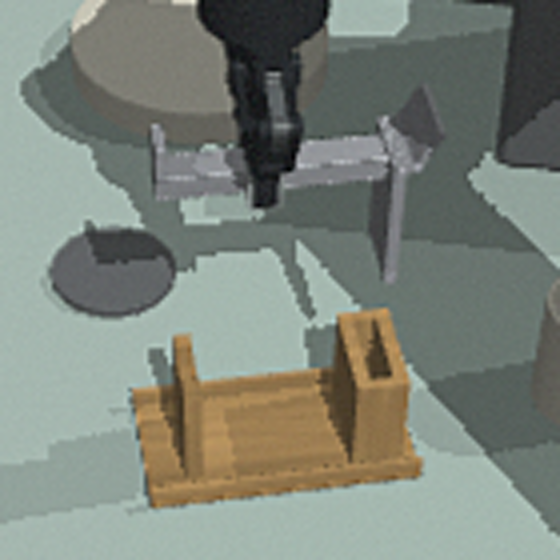

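```bash
cat > inhand.py <<'E'
from h import *
import fit as F
q0=np.load("fit.npy")
cal={'intrinsics':np.array([[309.70691629,0,310.51725435],[0,309.70691629,199.20400482],[0,0,1]]),'eye':np.array([ 645.04288231,-162.5501943,371.931895]),'orientation':np.array([2.81022996,1.81388937e-03,-1.25219612])}
Q=lambda x,y:(240+x/2-.5,80+y/2-.5)
D=lambda x,y:(260+x/4-.5,60+y/4-.5)
ow=[((150,-12,25),Q(217,157)),((150,12,25),Q(68,157)),((143,-12,25),Q(216,197)),((143,12,25),Q(69,197)),((150,-12,-14),Q(203,122)),((150,12,-14),Q(86,122))]
os_=[((-22.2,-25,25.5),D(427,85)),((-22.2,25,25.5),D(444,135)),((4,25,-89),D(390,282)),((150,-12,25),D(152,124)),((150,12,-14),D(157,198))]
Pw=np.array([o[0] for o in ow],float);uw=np.array([o[1] for o in ow]);Ps=np.array([o[0] for o in os_],float);us=np.array([o[1] for o in os_])
f=lambda q:np.concatenate([(fproj(cal,W(q,Pw))-uw).ravel(),(F.pj("side",W(q,Ps),q0[13:19])-us).ravel()])
r=least_squares(f,[485.4,-215.5,256,.319,0],x_scale=[10,10,10,.1,.1],loss='soft_l1');print(r.x.round(3),r.fun.round(1))
E
python3 inhand.py | tail -4
```

```text
[[-0.2, 0.1], [0.5, 0.2], [-0.1, 0.1], [0.2, 0.4], [0.0, 0.1], [0.0, 0.1], [0.9, -0.8], [-0.9, -0.8], [-0.1, -0.6], [-0.0, 0.1], [-0.2, -0.2], [-0.3, -0.2], [0.5, 0.7], [0.8, 0.2], [-0.1, 0.3], [-1.1, -0.5], [0.6, 0.3], [0.4, 0.3], [-0.4, 0.6], [0.2, -0.4], [-0.5, -0.5]]
[2.314 2.372 0.006 2.469 2.713 0.914 0.008]
[ 4.84589e+02 -2.16142e+02  2.52287e+02  3.23000e-01 -8.00000e-03] [ 0.8 -0.9 -0.6 -0.5  0.7  0.5 -0.4  0.8 -2.7  0.1  1.   0.3 -0.3 -0.1
  0.3  0.3 -0.1  0.7 -1.   1.1 -0.3  1.8]
```

```bash
python3 - <<'E'
from h import *
q0=np.load("fit.npy")
import h
def pj(n,P,d):
    K,e,o=CAL[n];M=R.from_euler('xyz',o).as_matrix()@R.from_rotvec(d[3:]*1e-3).as_matrix()
    c=(np.atleast_2d(P)-e-d[:3])@M;u=c@K.T;return (u[:,:2]/u[:,2:])
h.proj=lambda n,P:pj(n,P,q0[7:13] if n=="scene" else q0[13:19])
for n,b in(("scene",(190,60,300,200)),("side",(280,70,380,140))):
    overlay(f"pics/{n}2.png",n,b,[(BR,[484.6,-216,252.3,.322,-.008],(0,0,255)),(BR,[485.4,-215.5,255.5,.319,0],(0,255,0))],f"pics/o2_{n}.png")
E
```

```text
(no output)
```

View pics/o2_scene.png

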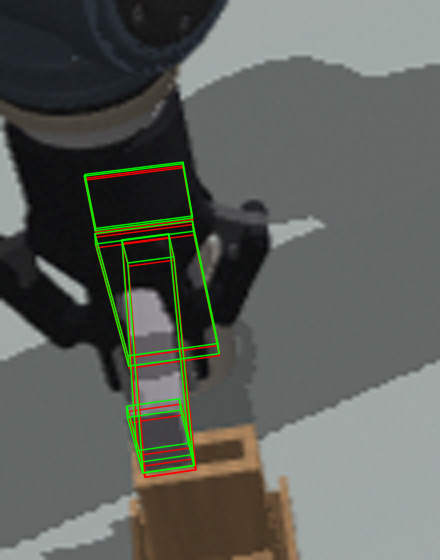

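View pics/o2_side.png

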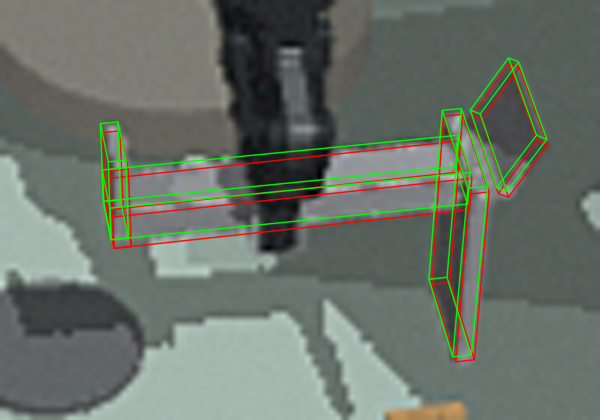

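```bash
cat >> mv.py <<'E'
SEAT=np.array([525.1,228.3,135]);RY=.13
GX,GB=84.7,-24.2 # in-hand: TCP in bracket frame
def tgt_world(o,yaw,tilt):
    rr=R.from_euler('z',yaw)*R.from_euler('y',-tilt)
    return np.array(o)+rr.apply([GX,0,GB]),toolrot(yaw,tilt)
def tgt_seat(x,z,tiltdeg,y=0):
    o=SEAT+R.from_euler('z',RY).apply([x,y,z]);return tgt_world(o,RY,np.radians(tiltdeg))
E
python3 -c "
from mv import *
p,r=tgt_world([590,15,245],.22,.26);print(p);d=row(p,r)
p,r=tgt_seat(130,75,30);print(p)"
```

```text
[675.95175846  34.22048251 243.38808527]
{"dp": [0.6964, -0.7092, -0.0484] ,"rotation": [-0.0082, 0.1654, 0.0626] } minrows 4.0
[738.73434186 256.22998089 231.39218523]
```

Request:
{"api": "jog_arm", "payload": {"series": [{"dp":[0.2,-0.2,-0.04],"rotation":[0,0.05,0.02],"hand":1},{"dp":[0.4,-0.4,-0.05],"rotation":[0,0.09,0.035],"hand":1},{"dp":[0.6,-0.61,-0.05],"rotation":[-0.008,0.14,0.055],"hand":1},{"dp":[0.7,-0.71,-0.05],"rotation":[-0.008,0.165,0.063],"hand":1},{"dp":[0.7,-0.71,-0.05],"rotation":[-0.008,0.165,0.063],"hand":1}]}}

```text
time_s: 5.1
ee_pos: [676.7, 38.3, 242.1]
tcp_rot: [-3.14, -0.258, 0.223]
force: [-0.2, -0.1, -2.1]
width: 23.0
```

```bash
python3 -c "
from mv import *
commit([.7,-.71,-.05],[-.008,.165,.063]);print(load()[0],load()[1].as_euler('xyz'))
from cell import *
s=read_state(); print(s['ee_pos'],s['tcp_rot'],s['joint_positions'].round(2))
d=row(*tgt_seat(130,75,30));d=row(*tgt_seat(100,40,30))"
```

```text
[676.7389866   34.68196112 243.79      ] [-3.14124436 -0.25937904  0.2193341 ]
[676.72004774  38.25761935 242.13828154] [-3.14012921 -0.25777135  0.22276895] [-0.04  0.46  1.48  0.08  0.95  1.27]
{"dp": [0.4076, -0.8109, 0.1597] ,"rotation": [-0.022, 0.1681, 0.0527] } minrows 3.7
{"dp": [0.2562, -0.8216, 0.2644] ,"rotation": [-0.022, 0.1681, 0.0527] } minrows 3.6
```

Request:
{"api": "jog_arm", "payload": {"series": [{"dp":[0.12,-0.21,0.04],"rotation":[-0.005,0.045,0.013],"hand":1},{"dp":[0.22,-0.43,0.1],"rotation":[-0.011,0.085,0.026],"hand":1},{"dp":[0.3,-0.65,0.18],"rotation":[-0.017,0.13,0.04],"hand":1},{"dp":[0.32,-0.82,0.22],"rotation":[-0.022,0.168,0.053],"hand":1},{"dp":[0.32,-0.82,0.22],"rotation":[-0.022,0.168,0.053],"hand":1},{"dp":[0.32,-0.82,0.22],"rotation":[-0.022,0.168,0.053],"hand":1},{"dp":[0.32,-0.82,0.22],"rotation":[-0.022,0.168,0.053],"hand":1}]}}

```text
time_s: 5.98
ee_pos: [721.8, 252.9, 211.4]
tcp_rot: [3.141, -0.523, 0.128]
force: [-0.3, 0.2, -3.0]
width: 22.8
```

```bash
cat > snap.py <<'E'
import sys,cv2
from cell import *
from h import *
import h
from mv import *
q0=np.load("fit.npy")
def pj(n,P,d):
    K,e,o=CAL[n];M=R.from_euler('xyz',o).as_matrix()@R.from_rotvec(d[3:]*1e-3).as_matrix()
    c=(np.atleast_2d(P)-e-d[:3])@M;u=c@K.T;return (u[:,:2]/u[:,2:])
h.proj=lambda n,P:pj(n,P,q0[7:13] if n=="scene" else q0[13:19])
def bracket_pose(p=None,r=None):
    if p is None: p,r=load()
    B=r*R.from_euler('x',np.pi); o=p-B.apply([GX,0,GB]); x=B.as_matrix()[:,0]
    return [*o,np.arctan2(x[1],x[0]),np.arcsin(x[2])]
def seatframe(o): return R.from_euler('z',-RY).apply(np.array(o)-SEAT)
def snap(tag,boxes,ov=True):
    s=read_state();bp=bracket_pose(s['ee_pos'],R.from_euler('xyz',s['tcp_rot']))
    print('meas',s['ee_pos'].round(1),s['tcp_rot'].round(3),'F',s['force'].round(1),'w',round(s['width'],1),'t',round(s['time_s'],2))
    print('cmd',load()[0].round(1),'bracket in seat',seatframe(bp[:3]).round(1),'tilt',np.degrees(bp[4]).round(1),'yaw',round(bp[3],3),'cmdseat',seatframe(bracket_pose()[:3]).round(1))
    for n,b in boxes.items():
        f=f"pics/{n}{tag}.png";cv2.imwrite(f,cv2.cvtColor(grab_frame(n),cv2.COLOR_RGB2BGR))
        overlay(f,n,b,[],f"pics/{n}{tag}_p.png")
        if ov: overlay(f,n,b,[(BR,bp,(0,0,255)),(RL,[SEAT[0],SEAT[1],0,RY],(0,255,255))],f"pics/{n}{tag}_o.png")
E
python3 -c "
from snap import *
commit([.32,-.82,.22],[-.022,.168,.053])
snap('3',{'scene':(350,100,510,250),'side':(230,180,370,370)})"
```

```text
meas [721.8 252.9 211.4] [ 3.141 -0.523  0.128] F [-0.3  0.2 -3. ] w 22.8 t 5.97
cmd [721.4 254.7 211.2] bracket in seat [112.8  -0.9  55.1] tilt 30.0 yaw 0.128 cmdseat [112.6   0.8  54.8]
```

View pics/scene3_o.png

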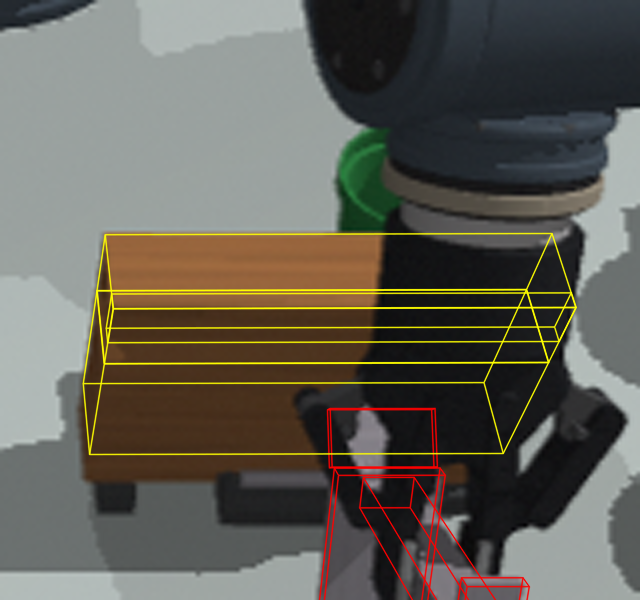

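View pics/side3_o.png

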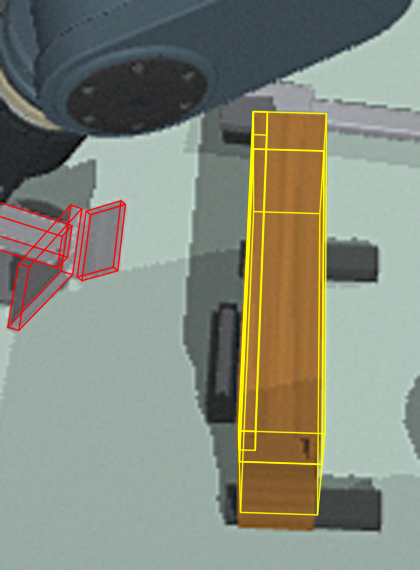

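View pics/side3_p.png

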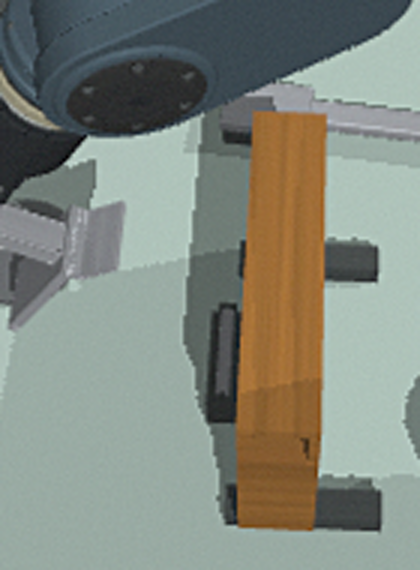

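```bash
python3 -c "
from mv import *
for a in [(70,15,30),(42,-5,30)]: row(*tgt_seat(*a))"
```

```text
{"dp": [-0.2271, 0.003, 0.0529] ,"rotation": [0.0001, 0.0001, -0.0003] } minrows 0.9
{"dp": [-0.3641, 0.003, 0.0662] ,"rotation": [0.0001, 0.0001, -0.0003] } minrows 1.5
```

Request:
{"api": "jog_arm", "payload": {"series": [{"dp":[-0.1,0.003,0.025],"rotation":[0,0,0],"hand":1},{"dp":[-0.227,0.003,0.053],"rotation":[0,0,0],"hand":1},{"dp":[-0.31,0.003,0.06],"rotation":[0,0,0],"hand":1},{"dp":[-0.364,0.003,0.066],"rotation":[0,0,0],"hand":1},{"dp":[-0.364,0.003,0.066],"rotation":[0,0,0],"hand":1},{"dp":[-0.364,0.003,0.066],"rotation":[0,0,0],"hand":1},{"dp":[-0.364,0.003,0.066],"rotation":[0,0,0],"hand":1}]}}

```text
time_s: 6.95
ee_pos: [652.1, 244.8, 152.1]
tcp_rot: [-3.141, -0.525, 0.129]
force: [0.6, -0.1, -2.6]
width: 23.0
```

```bash
python3 -c "
from snap import *
commit([-.364,.003,.066],[0,0,0])
snap('4',{'scene':(350,120,510,250),'side':(230,200,370,370)})
p=[(0,0,0)]"
```

```text
meas [652.1 244.8 152.1] [-3.141 -0.525  0.129] F [ 0.6 -0.1 -2.6] w 23.0 t 6.95
cmd [651.5 244.8 151.4] bracket in seat [42.7 -0.  -4.4] tilt 30.1 yaw 0.129 cmdseat [42.   0.  -4.9]
```

View pics/scene4_o.png

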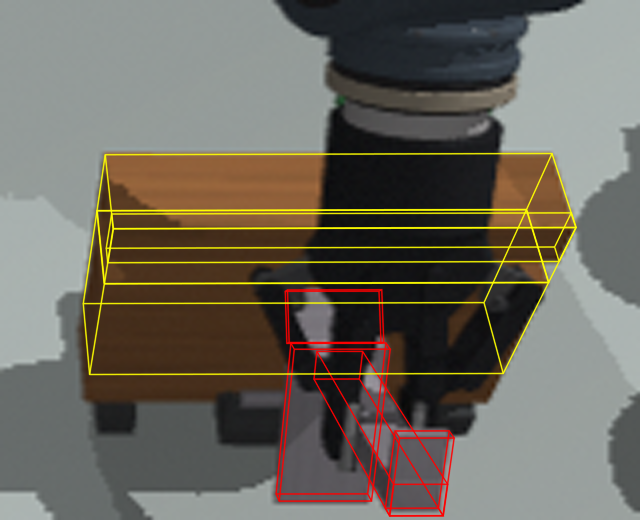

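View pics/side4_o.png

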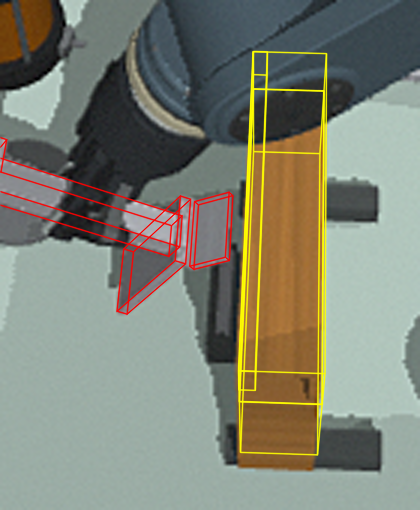

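```bash
python3 -c "
from mv import *
for a in [(32,-3.5,30),(26,-2,30),(20,-.5,30),(14,2.4,30)]: row(*tgt_seat(*a))"
```

```text
{"dp": [-0.0317, 0.0, -0.025] ,"rotation": [0.0001, 0.0001, -0.0003] } minrows 0.2
{"dp": [-0.0495, 0.0001, -0.0422] ,"rotation": [0.0001, 0.0001, -0.0003] } minrows 0.3
{"dp": [-0.0673, 0.0001, -0.0594] ,"rotation": [0.0001, 0.0001, -0.0003] } minrows 0.4
{"dp": [-0.0823, 0.0001, -0.0814] ,"rotation": [0.0001, 0.0001, -0.0003] } minrows 0.5
```

Request:
{"api": "jog_arm", "payload": {"series": [{"dp":[-0.032,0,-0.025],"rotation":[0,0,0],"hand":1},{"dp":[-0.041,0,-0.034],"rotation":[0,0,0],"hand":1},{"dp":[-0.05,0,-0.042],"rotation":[0,0,0],"hand":1},{"dp":[-0.058,0,-0.051],"rotation":[0,0,0],"hand":1},{"dp":[-0.067,0,-0.059],"rotation":[0,0,0],"hand":1},{"dp":[-0.075,0,-0.07],"rotation":[0,0,0],"hand":1},{"dp":[-0.082,0,-0.081],"rotation":[0,0,0],"hand":1},{"dp":[-0.082,0,-0.081],"rotation":[0,0,0],"hand":1}]}}

```text
time_s: 8.05
ee_pos: [623.7, 241.2, 159.0]
tcp_rot: [-3.141, -0.524, 0.129]
force: [-0.3, -0.4, -2.8]
width: 22.9
```

```bash
python3 -c "
from snap import *
commit([-.082,0,-.081],[0,0,0])
snap('5',{'side':(250,220,350,300)})
for a in [(8,6.9,30),(3,8.5,30),(1,8.5,30),(2,6.5,24),(2,5,18),(2,4,14)]: row(*tgt_seat(*a))"
```

```text
meas [623.7 241.2 159. ] [-3.141 -0.524  0.129] F [-0.3 -0.4 -2.8] w 22.9 t 8.05
cmd [623.8 241.2 158.7] bracket in seat [14.   0.   2.6] tilt 30.0 yaw 0.129 cmdseat [14.1  0.1  2.4]
{"dp": [-0.0121, 0.0001, -0.028] ,"rotation": [0.0001, 0.0001, -0.0003] } minrows 0.1
{"dp": [-0.0262, 0.0001, -0.0436] ,"rotation": [0.0001, 0.0001, -0.0003] } minrows 0.2
{"dp": [-0.0331, 0.0001, -0.0476] ,"rotation": [0.0001, 0.0001, -0.0003] } minrows 0.2
{"dp": [-0.0456, 0.0001, -0.0038] ,"rotation": [0.0, -0.0666, -0.0003] } minrows 0.6
{"dp": [-0.0642, 0.0001, 0.0349] ,"rotation": [0.0, -0.1332, -0.0003] } minrows 1.1
{"dp": [-0.0785, 0.0001, 0.0597] ,"rotation": [0.0, -0.1777, -0.0003] } minrows 1.5
```

View pics/side5_o.png

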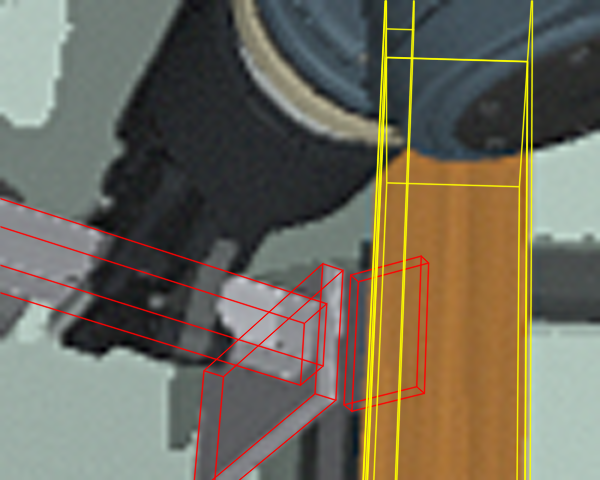

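Request:
{"api": "jog_arm", "payload": {"series": [{"dp":[-0.006,0,-0.014],"rotation":[0,0,0],"hand":1},{"dp":[-0.012,0,-0.028],"rotation":[0,0,0],"hand":1},{"dp":[-0.019,0,-0.036],"rotation":[0,0,0],"hand":1},{"dp":[-0.026,0,-0.044],"rotation":[0,0,0],"hand":1},{"dp":[-0.033,0,-0.048],"rotation":[0,0,0],"hand":1},{"dp":[-0.033,0,-0.048],"rotation":[0,0,0],"hand":1}]}}

```text
time_s: 8.85
ee_pos: [610.6, 239.4, 164.9]
tcp_rot: [-3.141, -0.523, 0.129]
force: [0.2, -0.5, -2.5]
width: 22.7
```

```bash
python3 -c "
from snap import *
commit([-.033,0,-.048],[0,0,0])
snap('6',{'side':(250,220,350,300)})
for a in [(1.5,7.2,25),(2,5.8,20),(2,4.5,16),(2,3.6,13)]: row(*tgt_seat(*a))"
```

```text
meas [610.6 239.4 164.9] [-3.141 -0.523  0.129] F [ 0.2 -0.5 -2.5] w 22.7 t 8.85
cmd [610.8 239.5 165. ] bracket in seat [ 0.7 -0.   8.6] tilt 30.0 yaw 0.129 cmdseat [1.  0.1 8.6]
{"dp": [-0.0107, 0.0001, 0.0351] ,"rotation": [0.0, -0.0554, -0.0003] } minrows 0.5
{"dp": [-0.024, 0.0001, 0.0691] ,"rotation": [0.0, -0.111, -0.0003] } minrows 0.9
{"dp": [-0.0381, 0.0001, 0.0954] ,"rotation": [0.0, -0.1554, -0.0003] } minrows 1.3
{"dp": [-0.0496, 0.0001, 0.1142] ,"rotation": [0.0, -0.1888, -0.0003] } minrows 1.6
```

View pics/side6_o.png

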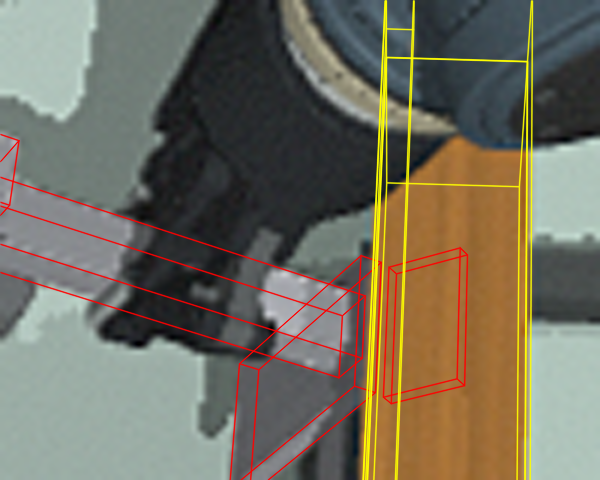

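Request:
{"api": "jog_arm", "payload": {"series": [{"dp":[-0.005,0,0.018],"rotation":[0,-0.028,0],"hand":1},{"dp":[-0.011,0,0.035],"rotation":[0,-0.055,0],"hand":1},{"dp":[-0.017,0,0.052],"rotation":[0,-0.083,0],"hand":1},{"dp":[-0.024,0,0.069],"rotation":[0,-0.111,0],"hand":1},{"dp":[-0.031,0,0.082],"rotation":[0,-0.133,0],"hand":1},{"dp":[-0.038,0,0.095],"rotation":[0,-0.155,0],"hand":1},{"dp":[-0.044,0,0.105],"rotation":[0,-0.172,0],"hand":1},{"dp":[-0.05,0,0.114],"rotation":[0,-0.189,0],"hand":1},{"dp":[-0.05,0,0.114],"rotation":[0,-0.189,0],"hand":1}]}}

```text
time_s: 10.02
ee_pos: [614.3, 239.8, 133.9]
tcp_rot: [-3.141, -0.226, 0.129]
force: [-0.0, 0.6, -2.7]
width: 22.7
```

```bash
python3 -c "
from snap import *
commit([-.05,0,.114],[0,-.189,0])
snap('7',{'side':(230,220,350,310),'scene':(370,150,480,260)})
for a in [(2.5,2.8,12),(3,2.4,11),(3,2.2,10)]: row(*tgt_seat(*a))"
```

```text
meas [614.3 239.8 133.9] [-3.141 -0.226  0.129] F [-0.   0.6 -2.7] w 22.7 t 10.03
cmd [614.2 240.  134.1] bracket in seat [ 2.  -0.1  3.5] tilt 13.0 yaw 0.129 cmdseat [1.9 0.1 3.6]
{"dp": [-0.0, 0.0001, 0.0096] ,"rotation": [-0.0, -0.0109, -0.0003] } minrows 0.1
{"dp": [-0.0003, 0.0001, 0.0174] ,"rotation": [-0.0, -0.022, -0.0003] } minrows 0.2
{"dp": [-0.0024, 0.0001, 0.0241] ,"rotation": [-0.0, -0.0331, -0.0003] } minrows 0.3
```

View pics/side7_o.png

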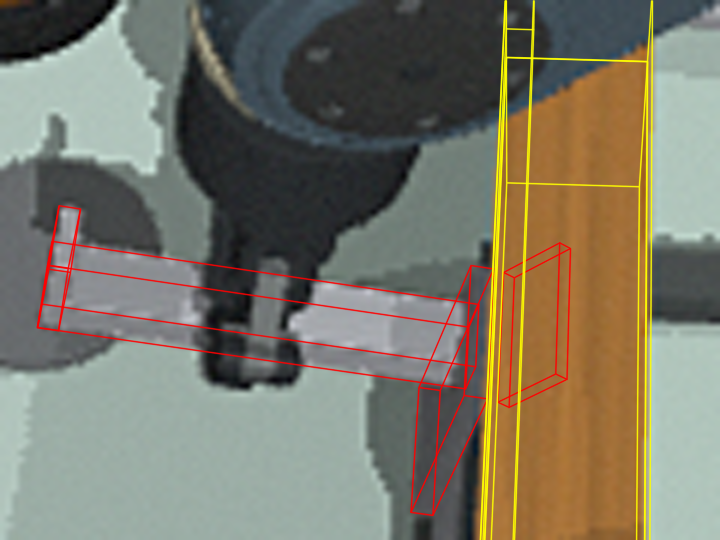

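View pics/scene7_o.png

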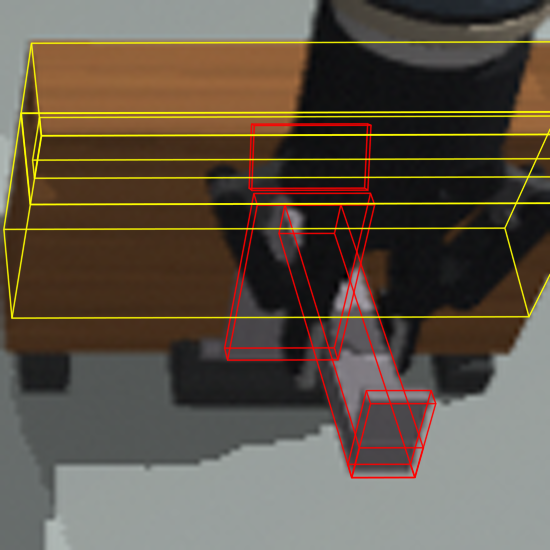

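Request:
{"api": "jog_arm", "payload": {"series": [{"dp":[0,0,0.01],"rotation":[0,-0.011,0],"hand":1},{"dp":[0,0,0.017],"rotation":[0,-0.022,0],"hand":1},{"dp":[-0.001,0,0.021],"rotation":[0,-0.028,0],"hand":1},{"dp":[-0.002,0,0.024],"rotation":[0,-0.033,0],"hand":1},{"dp":[-0.002,0,0.024],"rotation":[0,-0.033,0],"hand":1}]}}

```text
time_s: 10.75
ee_pos: [615.3, 240.0, 128.3]
tcp_rot: [-3.141, -0.175, 0.129]
force: [2.0, 0.3, -1.4]
width: 22.9
```

```bash
python3 -c "
from snap import *
commit([-.002,0,.024],[0,-.033,0])
snap('8',{})
for a in [(3,2,9.5),(3,1.8,9),(3,1.6,8.5)]: row(*tgt_seat(*a))"
```

```text
meas [615.3 240.  128.3] [-3.141 -0.175  0.129] F [ 2.   0.3 -1.4] w 22.9 t 10.75
cmd [615.  240.1 128.1] bracket in seat [ 3.4 -0.   2.4] tilt 10.1 yaw 0.129 cmdseat [3.1 0.1 2.2]
{"dp": [-0.0014, 0.0001, 0.0038] ,"rotation": [-0.0, -0.0057, -0.0003] } minrows 0.0
{"dp": [-0.0024, 0.0001, 0.0075] ,"rotation": [-0.0, -0.0112, -0.0003] } minrows 0.1
{"dp": [-0.0035, 0.0001, 0.0113] ,"rotation": [-0.0, -0.0168, -0.0003] } minrows 0.1
```

Request:
{"api": "jog_arm", "payload": {"series": [{"dp":[-0.001,0,0.003],"rotation":[0,-0.004,0],"hand":1},{"dp":[-0.001,0,0.003],"rotation":[0,-0.004,0],"hand":0.3},{"dp":[-0.001,0,0.003],"rotation":[0,-0.004,0],"hand":-0.3},{"dp":[-0.001,0,0.003],"rotation":[0,-0.004,0],"hand":-0.6},{"dp":[-0.001,0,0.003],"rotation":[0,-0.004,0],"hand":-0.6}], "grip_force": 20}}

```text
time_s: 11.38
ee_pos: [614.8, 240.0, 127.3]
tcp_rot: [-3.141, -0.168, 0.129]
force: [-0.2, 0.5, 0.2]
width: 68.1
```

```bash
python3 -c "
from snap import *
commit([-.001,0,.003],[0,-.004,0])
snap('9',{'side':(230,220,350,310),'scene':(370,150,480,260)})"
```

```text
meas [614.8 240.  127.3] [-3.141 -0.168  0.129] F [-0.2  0.5  0.2] w 68.1 t 11.38
cmd [614.9 240.1 127.3] bracket in seat [ 2.9 -0.   2. ] tilt 9.6 yaw 0.129 cmdseat [3.  0.1 2. ]
```

View pics/side9_o.png

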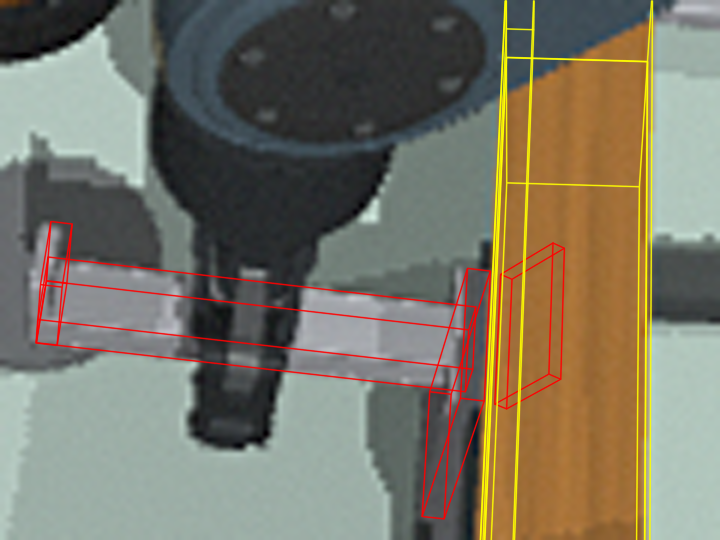

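View pics/scene9_p.png

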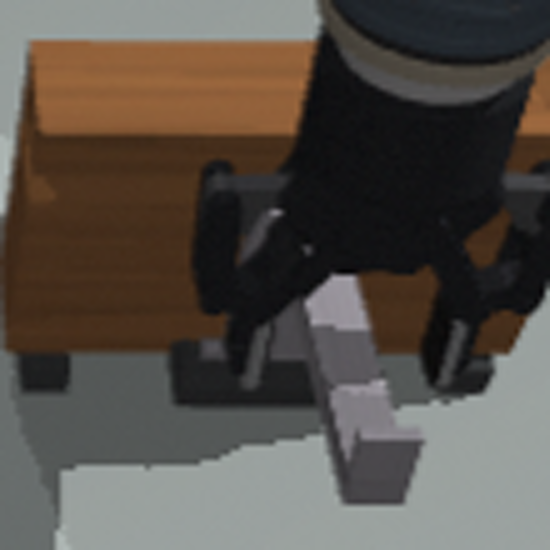

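Request:
{"api": "jog_arm", "payload": {"series": [{"dp":[0,0,-0.08],"rotation":[0,0,0],"hand":-0.6},{"dp":[0,0,-0.24],"rotation":[0,0,0],"hand":-0.6},{"dp":[0,0,-0.4],"rotation":[0,0,0],"hand":-0.6},{"dp":[0,0,-0.4],"rotation":[0,0,0],"hand":1},{"dp":[0,0,-0.4],"rotation":[0,0,0],"hand":1},{"dp":[0,0,-0.4],"rotation":[0,0,0],"hand":1}]}}

```text
time_s: 12.22
ee_pos: [597.8, 237.6, 225.0]
tcp_rot: [3.141, -0.167, 0.129]
force: [-0.5, 0.2, 0.2]
width: 13.6
```

```bash
python3 -c "
from snap import *
commit([0,0,-.4],[0,0,0])
snap('10',{'side':(230,220,350,310),'scene':(370,150,480,260),'wrist':(180,0,440,360)})
print(calibration('wrist'))"
```

```text
meas [597.8 237.6 225. ] [ 3.141 -0.167  0.129] F [-0.5  0.2  0.2] w 13.6 t 12.22
cmd [598.3 237.9 225.9] bracket in seat [-14.2  -0.1  99.8] tilt 9.6 yaw 0.129 cmdseat [-1.370e+01  1.000e-01  1.006e+02]Traceback (most recent call last):
  File "<string>", line 4, in <module>
    snap('10',{'side':(230,220,350,310),'scene':(370,150,480,260),'wrist':(180,0,440,360)})
    ~~~~^^^^^^^^^^^^^^^^^^^^^^^^^^^^^^^^^^^^^^^^^^^^^^^^^^^^^^^^^^^^^^^^^^^^^^^^^^^^^^^^^^^
  File "snap.py", line 23, in snap
    if ov: overlay(f,n,b,[(BR,bp,(0,0,255)),(RL,[SEAT[0],SEAT[1],0,RY],(0,255,255))],f"pics/{n}{tag}_o.png")
           ~~~~~~~^^^^^^^^^^^^^^^^^^^^^^^^^^^^^^^^^^^^^^^^^^^^^^^^^^^^^^^^^^^^^^^^^^^^^^^^^^^^^^^^^^^^^^^^^^
  File "h.py", line 28, in overlay
    for E,p,col in items: draw(im,n,E,p,k,np.array([a,b]),col)
                          ~~~~^^^^^^^^^^^^^^^^^^^^^^^^^^^^^^^^
  File "h.py", line 23, in draw
    p=(proj(n,W(pose,[a,b]))-off+.5)*k
       ~~~~^^^^^^^^^^^^^^^^^
  File "snap.py", line 10, in <lambda>
    h.proj=lambda n,P:pj(n,P,q0[7:13] if n=="scene" else q0[13:19])
                      ~~^^^^^^^^^^^^^^^^^^^^^^^^^^^^^^^^^^^^^^^^^^^
  File "snap.py", line 8, in pj
    K,e,o=CAL[n];M=R.from_euler('xyz',o).as_matrix()@R.from_rotvec(d[3:]*1e-3).as_matrix()
          ~~~^^^
KeyError: 'wrist'
```

View pics/side10_o.png

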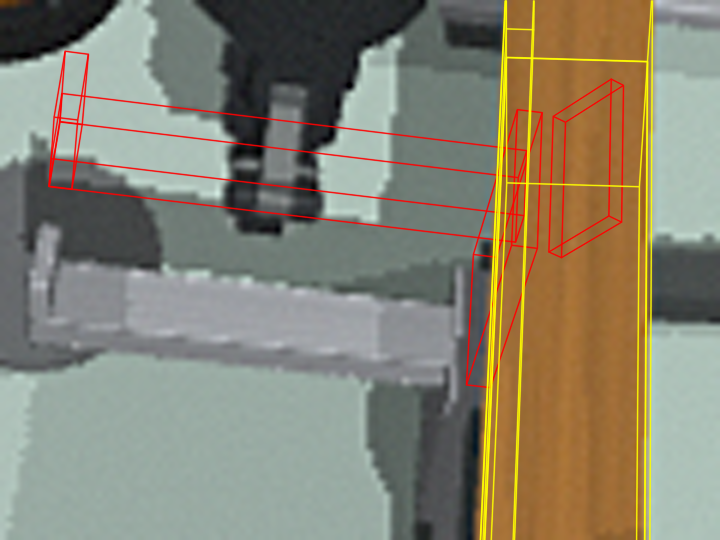

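View pics/scene10_p.png

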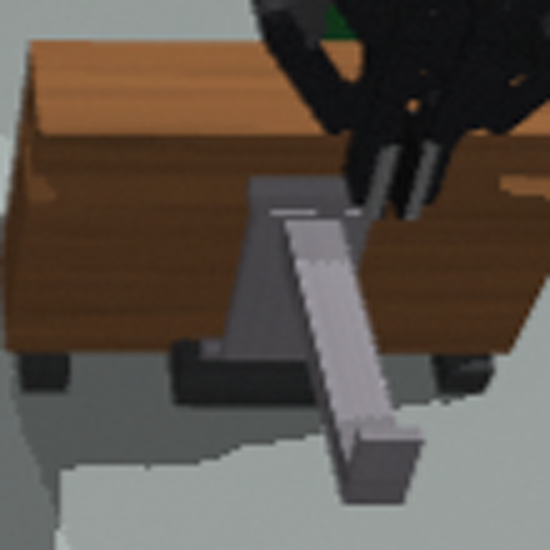

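View pics/wrist10_p.png

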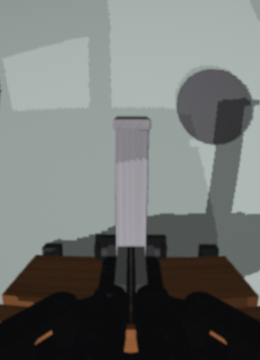

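```bash
cat >> mv.py <<'E'
def tip_seat(x,z,tiltdeg=0,y=0):
    return SEAT+R.from_euler('z',RY).apply([x,y,z]),toolrot(RY,np.radians(tiltdeg))
E
python3 -c "
from mv import *
for a in [(121,65),(121,30)]: row(*tip_seat(*a))"
```

```text
{"dp": [0.1686, 0.0, 0.1338] ,"rotation": [-0.0001, -0.1072, -0.0003] } minrows 0.9
{"dp": [0.1452, 0.0, 0.2718] ,"rotation": [-0.0001, -0.1072, -0.0003] } minrows 1.2
```

Request:
{"api": "jog_arm", "payload": {"series": [{"dp":[0.08,0,0.05],"rotation":[0,-0.05,0],"hand":1},{"dp":[0.169,0,0.134],"rotation":[0,-0.107,0],"hand":1},{"dp":[0.16,0,0.18],"rotation":[0,-0.107,0],"hand":1},{"dp":[0.152,0,0.23],"rotation":[0,-0.107,0],"hand":1},{"dp":[0.145,0,0.272],"rotation":[0,-0.107,0],"hand":1},{"dp":[0.145,0,0.272],"rotation":[0,-0.107,0],"hand":1},{"dp":[0.145,0,0.272],"rotation":[0,-0.107,0],"hand":1}]}}

```text
time_s: 13.25
ee_pos: [645.0, 244.0, 165.8]
tcp_rot: [-3.141, -0.002, 0.13]
force: [-0.1, 0.2, 0.3]
width: -0.3
```

```bash
python3 -c "
from snap import *
commit([.145,0,.272],[0,-.107,0])
snap('11',{'side':(230,220,350,310),'scene':(370,150,480,260)},False)
for a in [(121,22),(121,20),(121,16)]: row(*tip_seat(*a))"
```

```text
meas [645.  244.  165.8] [-3.141e+00 -2.000e-03  1.300e-01] F [-0.1  0.2  0.3] w -0.3 t 13.25
cmd [645. 244. 165.] bracket in seat [36.2  0.1 54.8] tilt 0.1 yaw 0.13 cmdseat [36.3  0.  54.1]
{"dp": [0.0001, 0.0, 0.0318] ,"rotation": [-0.0001, -0.0002, -0.0003] } minrows 0.1
{"dp": [0.0001, 0.0, 0.0398] ,"rotation": [-0.0001, -0.0002, -0.0003] } minrows 0.2
{"dp": [0.0001, 0.0, 0.0558] ,"rotation": [-0.0001, -0.0002, -0.0003] } minrows 0.2
```

View pics/side11_p.png

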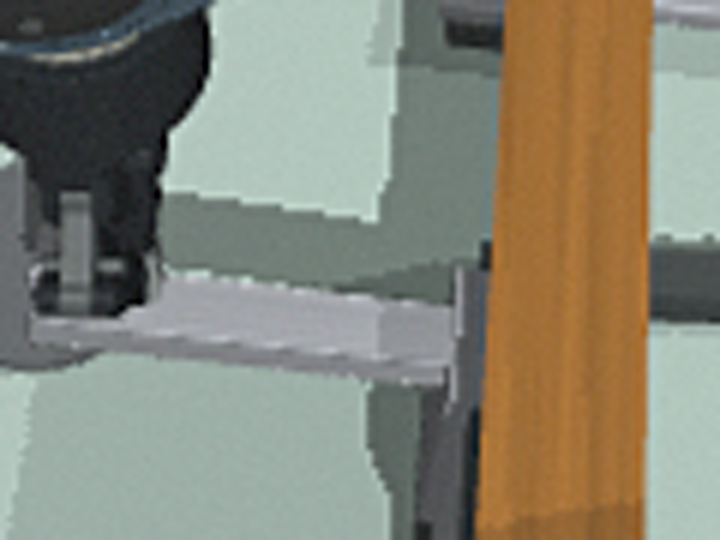

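View pics/scene11_p.png

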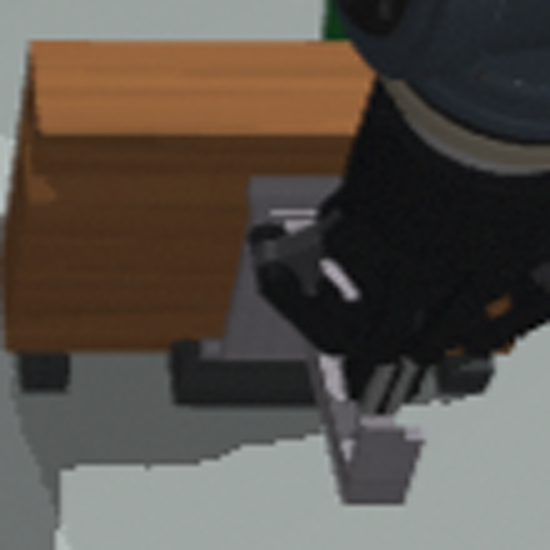

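Request:
{"api": "jog_arm", "payload": {"series": [{"dp":[-0.01,0,0.016],"rotation":[0,0,0],"hand":1},{"dp":[-0.01,0,0.03],"rotation":[0,0,0],"hand":1},{"dp":[-0.01,0,0.036],"rotation":[0,0,0],"hand":1},{"dp":[-0.01,0,0.042],"rotation":[0,0,0],"hand":1},{"dp":[-0.01,0,0.048],"rotation":[0,0,0],"hand":1},{"dp":[-0.01,0,0.048],"rotation":[0,0,0],"hand":1}]}}

```text
time_s: 14.1
ee_pos: [642.6, 243.7, 153.5]
tcp_rot: [-3.141, -0.001, 0.129]
force: [-3.3, -0.7, 5.4]
width: -0.0
```

```bash
python3 -c "
from snap import *
commit([-.01,0,.048],[0,0,0]);snap('12',{})"
```

```text
meas [642.6 243.7 153.5] [-3.141e+00 -1.000e-03  1.290e-01] F [-3.3 -0.7  5.4] w -0.0 t 14.1
cmd [642.6 243.7 153. ] bracket in seat [33.8  0.  42.7] tilt 0.0 yaw 0.129 cmdseat [33.8  0.  42.1]
```

Request:
{"api": "jog_arm", "payload": {"series": [{"dp":[0,0,0.004],"rotation":[0,0,0],"hand":1},{"dp":[0,0,0.008],"rotation":[0,0,0],"hand":1},{"dp":[0,0,0.012],"rotation":[0,0,0],"hand":1},{"dp":[0,0,0.016],"rotation":[0,0,0],"hand":1},{"dp":[0,0,0.02],"rotation":[0,0,0],"hand":1},{"dp":[0,0,0.02],"rotation":[0,0,0],"hand":1}]}}

```text
time_s: 14.85
ee_pos: [642.5, 243.6, 148.0]
tcp_rot: [-3.141, -0.0, 0.129]
force: [-2.6, -0.1, 3.5]
width: -0.3
```

```bash
python3 -c "
from snap import *
commit([0,0,.02],[0,0,0]);snap('13',{'side':(230,220,350,310)},False)"
```

```text
meas [642.5 243.6 148. ] [-3.141 -0.     0.129] F [-2.6 -0.1  3.5] w -0.3 t 14.85
cmd [642.6 243.7 148. ] bracket in seat [33.7  0.  37.2] tilt 0.0 yaw 0.129 cmdseat [33.8  0.  37.1]
```

View pics/side13_p.png

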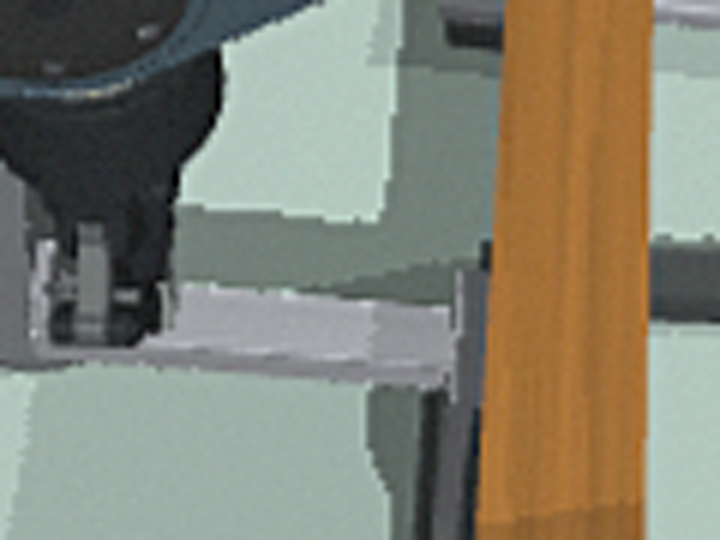

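Request:
{"api": "jog_arm", "payload": {"series": [{"dp":[0,0,0.005],"rotation":[0,0,0],"hand":1},{"dp":[0,0,0.01],"rotation":[0,0,0],"hand":1},{"dp":[0,0,0.015],"rotation":[0,0,0],"hand":1},{"dp":[0,0,0.02],"rotation":[0,0,0],"hand":1},{"dp":[0,0,0.025],"rotation":[0,0,0],"hand":1},{"dp":[0,0,0.03],"rotation":[0,0,0],"hand":1},{"dp":[0,0,0.034],"rotation":[0,0,0],"hand":1},{"dp":[0,0,0.034],"rotation":[0,0,0],"hand":1}]}}

```text
time_s: 15.9
ee_pos: [642.6, 243.5, 139.3]
tcp_rot: [-3.141, -0.0, 0.129]
force: [-2.1, -0.8, 1.6]
width: 0.1
```

```bash
python3 -c "
from snap import *
commit([0,0,.034],[0,0,0]);snap('14',{'side':(230,220,350,310),'scene':(370,150,480,260)},False)"
```

```text
meas [642.6 243.5 139.3] [-3.141 -0.     0.129] F [-2.1 -0.8  1.6] w 0.1 t 15.9
cmd [642.6 243.7 139.5] bracket in seat [33.8 -0.1 28.5] tilt 0.0 yaw 0.129 cmdseat [33.8  0.  28.6]
```

View pics/side14_p.png

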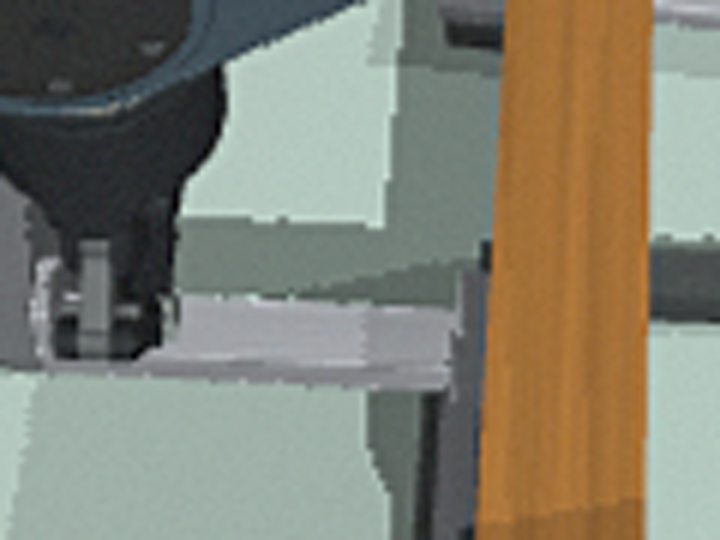

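View pics/scene14_p.png

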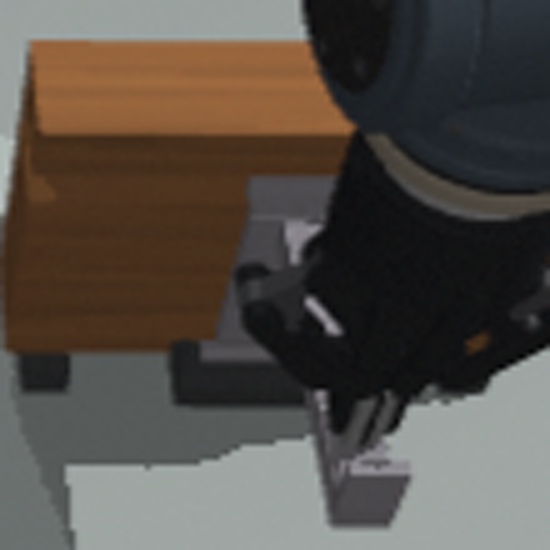

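Request:
{"api": "jog_arm", "payload": {"series": [{"dp":[-0.002,0,0.004],"rotation":[0,0,0],"hand":1},{"dp":[-0.005,0,0.008],"rotation":[0,0,0],"hand":1},{"dp":[-0.007,0,0.011],"rotation":[0,0,0],"hand":1},{"dp":[-0.008,0,0.013],"rotation":[0,0,0],"hand":1},{"dp":[-0.008,0,0.013],"rotation":[0,0,0],"hand":1}]}}

```text
time_s: 16.62
ee_pos: [641.3, 243.4, 137.0]
tcp_rot: [-3.141, -0.003, 0.129]
force: [3.1, 0.6, 6.5]
width: -0.1
```

```bash
python3 -c "
from snap import *
commit([-.008,0,.013],[0,0,0]);snap('15',{'side':(230,220,350,310)},False)"
```

```text
meas [641.3 243.4 137. ] [-3.141e+00 -3.000e-03  1.290e-01] F [3.1 0.6 6.5] w -0.1 t 16.62
cmd [640.6 243.4 136.2] bracket in seat [32.4 -0.1 25.9] tilt 0.2 yaw 0.129 cmdseat [31.8  0.  25.4]
```

View pics/side15_p.png

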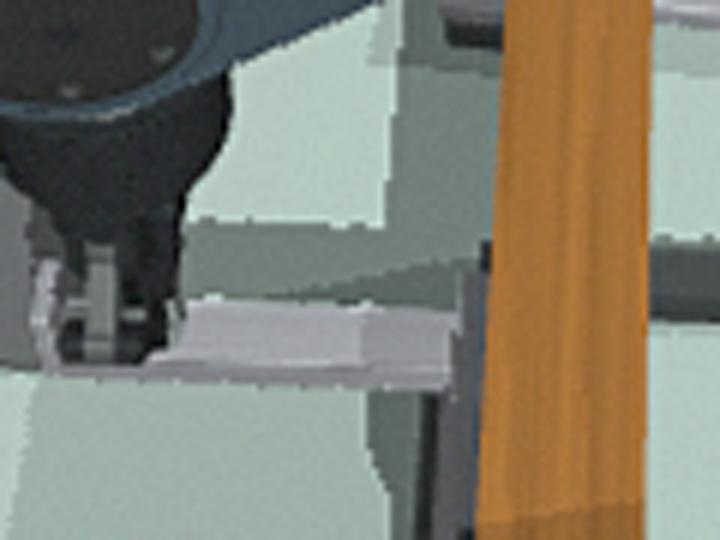

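Request:
{"api": "jog_arm", "payload": {"series": [{"dp":[0,0,-0.03],"rotation":[0,0,0],"hand":1},{"dp":[0,0,-0.15],"rotation":[0,0,0],"hand":1},{"dp":[0,0,-0.35],"rotation":[0,0,0],"hand":1},{"dp":[0,0,-0.55],"rotation":[0,0,0],"hand":1},{"dp":[0,-0.2,-0.65],"rotation":[0,0,0],"hand":1},{"dp":[0,-0.45,-0.65],"rotation":[0,0,0],"hand":1},{"dp":[0,-0.7,-0.65],"rotation":[0,0,0],"hand":1},{"dp":[0,-0.7,-0.65],"rotation":[0,0,0],"hand":1}]}}

```text
time_s: 17.68
ee_pos: [615.8, 420.7, 297.4]
tcp_rot: [3.142, 0.002, 0.134]
force: [0.1, -1.5, -1.1]
width: -0.1
```

```bash
python3 -c "
from snap import *
commit([0,-.7,-.65],[0,0,0]);snap('16',{'side':(230,220,350,310),'scene':(370,150,480,260)},False)
sp=[*SEAT,RY,0]
for n,b in (('side',(230,220,350,310)),('scene',(370,150,480,260))): overlay(f'pics/{n}16.png',n,b,[(BR,sp,(0,0,255))],f'pics/{n}16_o.png')"
```

```text
meas [615.8 420.7 297.4] [3.142e+00 2.000e-03 1.340e-01] F [ 0.1 -1.5 -1.1] w -0.1 t 17.68
cmd [617.9 416.9 298.7] bracket in seat [ 30.2 178.7 186.8] tilt -0.1 yaw 0.134 cmdseat [ 31.8 175.  187.9]
```

View pics/side16_o.png

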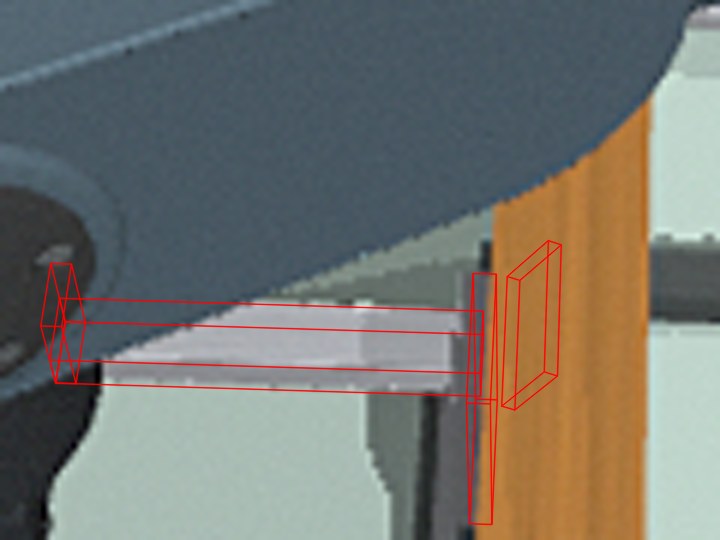

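View pics/scene16_o.png

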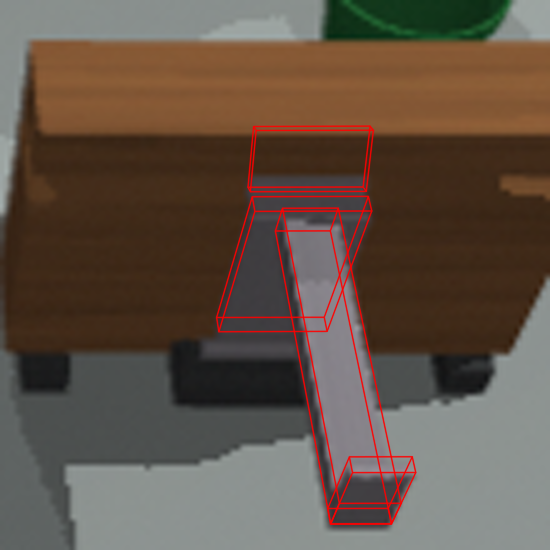

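View pics/scene16_p.png

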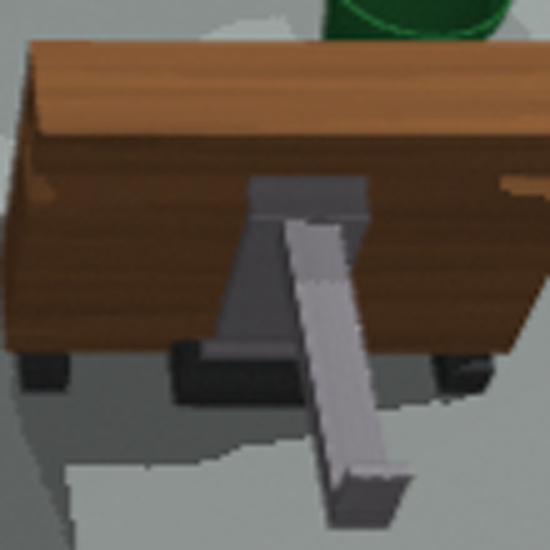

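```bash
python3 go.py 440 520 330 .4 0
```

```text
{"dp": [-0.6524, -0.5008, -0.1252] ,"rotation": [-0.0001, -0.0002, -0.1722] } minrows 3.3
```

Request:
{"api": "jog_arm", "payload": {"series": [{"dp":[-0.65,-0.5,-0.12],"rotation":[0,0,-0.17],"hand":1},{"dp":[-0.65,-0.5,-0.12],"rotation":[0,0,-0.17],"hand":1},{"dp":[-0.65,-0.5,-0.12],"rotation":[0,0,-0.17],"hand":1},{"dp":[-0.65,-0.5,-0.12],"rotation":[0,0,-0.17],"hand":1},{"dp":[-0.65,-0.5,-0.12],"rotation":[0,0,-0.17],"hand":1}]}}

```text
time_s: 18.4
ee_pos: [440.7, 519.3, 329.1]
tcp_rot: [3.141, -0.001, 0.397]
force: [0.3, 0.2, 0.2]
width: 0.3
```

```bash
python3 -c "
from snap import *
commit([-.65,-.5,-.12],[0,0,-.17]);snap('17',{'side':(240,240,340,330),'scene':(380,160,480,260)},False)
print(calibration('wrist'))
cv2.imwrite('pics/w17.png',cv2.cvtColor(grab_frame('wrist'),cv2.COLOR_RGB2BGR))"
```

```text
meas [440.7 519.3 329.1] [ 3.141e+00 -1.000e-03  3.970e-01] F [0.3 0.2 0.2] w 0.3 t 18.4
cmd [440.6 519.9 328.7] bracket in seat [-127.7  277.2  218.3] tilt 0.0 yaw 0.397 cmdseat [-127.7  277.7  217.9]
{'intrinsics': array([[309.70691629,   0.        , 310.51725435],
       [  0.        , 309.70691629, 199.20400482],
       [  0.        ,   0.        ,   1.        ]]), 'eye': array([519.20653158, 550.67305033, 470.17754476]), 'orientation': array([ 2.81152467e+00,  8.62502897e-05, -1.17615721e+00])}
```

View pics/side17_p.png

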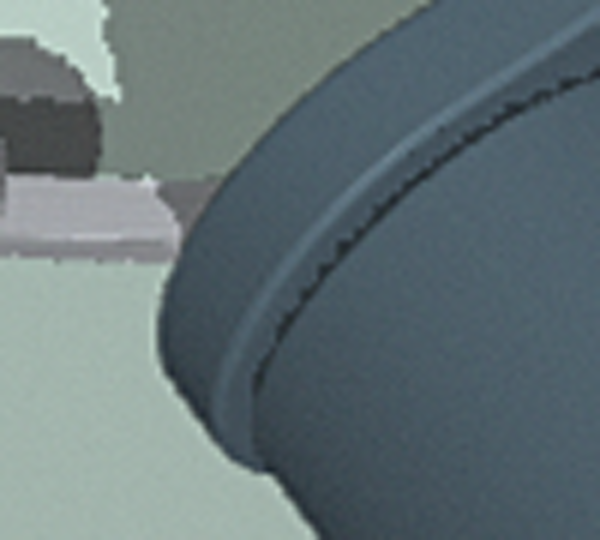

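View pics/scene17_p.png

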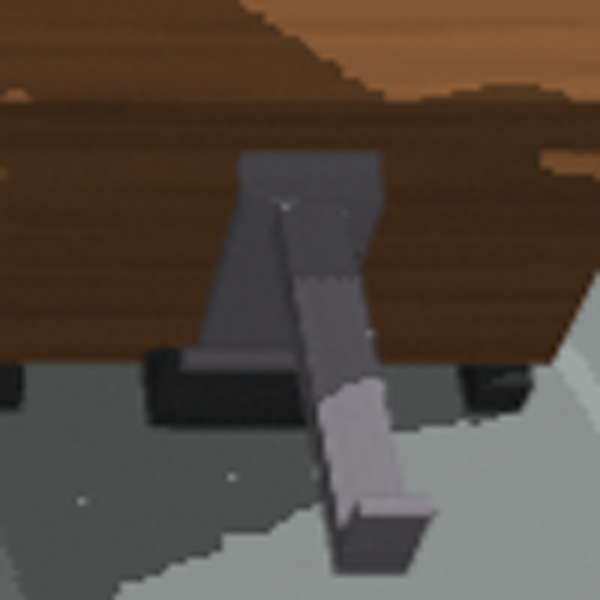

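View pics/w17.png

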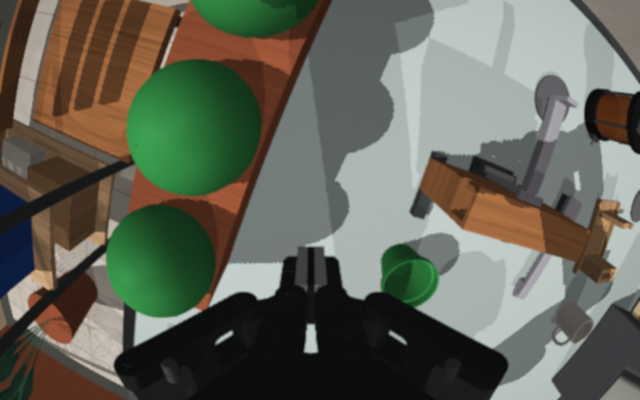

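```bash
python3 go.py 200 520 260 .9 0
```

```text
{"dp": [-0.8877, -0.3723, 0.2744] ,"rotation": [0.0, -0.0002, -0.3205] } minrows 4.0
```

Request:
{"api": "jog_arm", "payload": {"series": [{"dp":[-0.89,-0.37,0.27],"rotation":[0,0,-0.32],"hand":1},{"dp":[-0.89,-0.37,0.27],"rotation":[0,0,-0.32],"hand":1},{"dp":[-0.89,-0.37,0.27],"rotation":[0,0,-0.32],"hand":1},{"dp":[-0.89,-0.37,0.27],"rotation":[0,0,-0.32],"hand":1},{"dp":[-0.89,-0.37,0.27],"rotation":[0,0,-0.32],"hand":1},{"dp":[-0.89,-0.37,0.27],"rotation":[0,0,-0.32],"hand":1}]}}

```text
time_s: 19.3
ee_pos: [201.1, 519.2, 261.3]
tcp_rot: [3.141, -0.001, 0.898]
force: [0.0, 0.4, 0.2]
width: 0.0
```

```bash
python3 -c "
from snap import *
commit([-.89,-.37,.27],[0,0,-.32]);snap('18',{'side':(230,220,350,310),'scene':(380,160,480,260)},False)
sp=[*SEAT,RY,0]
for n,b in (('side',(230,220,350,310)),('scene',(380,160,480,260))): overlay(f'pics/{n}18.png',n,b,[(BR,sp,(0,0,255)),(RL,[SEAT[0],SEAT[1],0,RY],(0,255,255))],f'pics/{n}18_o.png')"
```

```text
meas [201.1 519.2 261.3] [ 3.141e+00 -1.000e-03  8.980e-01] F [0.  0.4 0.2] w 0.0 t 19.3
cmd [199.7 519.3 261.1] bracket in seat [-344.5  271.6  150.4] tilt 0.0 yaw 0.898 cmdseat [-345.8  271.8  150.3]
```

View pics/side18_p.png

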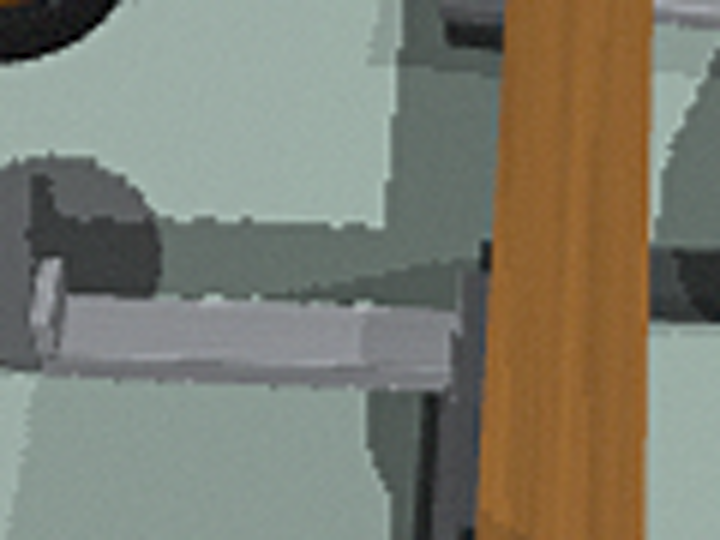

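View pics/side18_o.png

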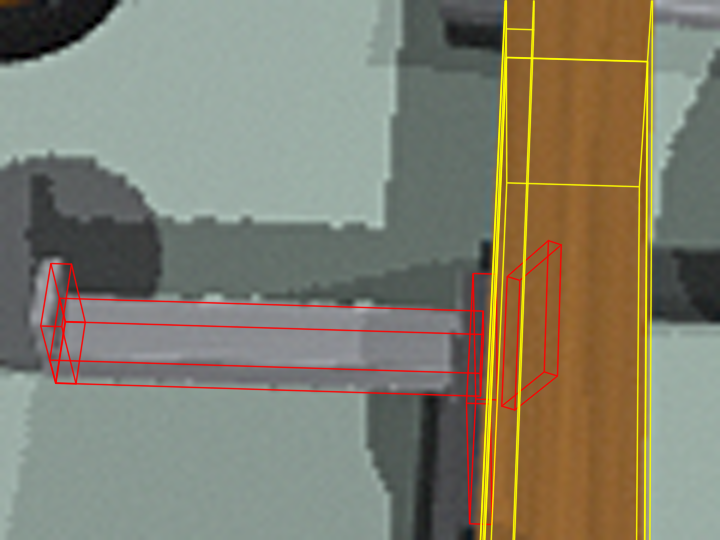

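View pics/scene18_o.png

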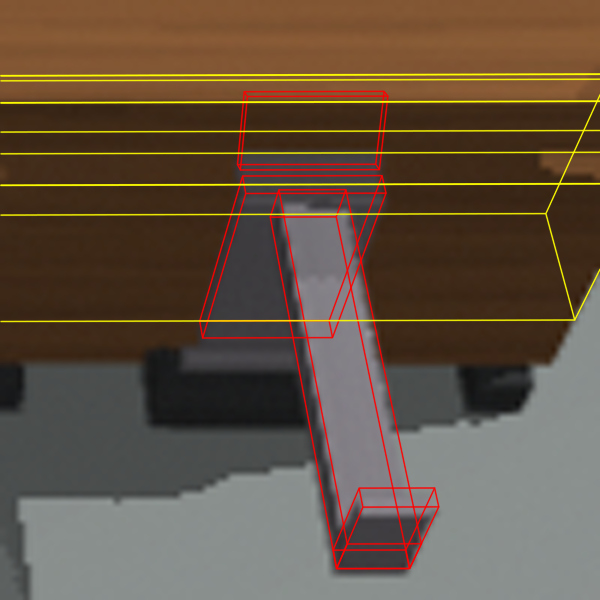

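```bash
python3 - <<'E'
import cv2
a=cv2.imread('pics/scene18.png');b=cv2.imread('pics/side18.png')
c=[cv2.resize(x,(400,300),interpolation=cv2.INTER_CUBIC) for x in (a[235:265,425:465],a[180:210,410:450],b[250:280,225:265],b[250:280,290:330])]
g=lambda x:cv2.convertScaleAbs(x,alpha=1.8,beta=10)
import numpy as np
cv2.imwrite('pics/z18.png',np.vstack([np.hstack([g(c[0]),g(c[1])]),np.hstack([c[2],g(c[3])])]))
E
```

```text
(no output)
```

View pics/z18.png

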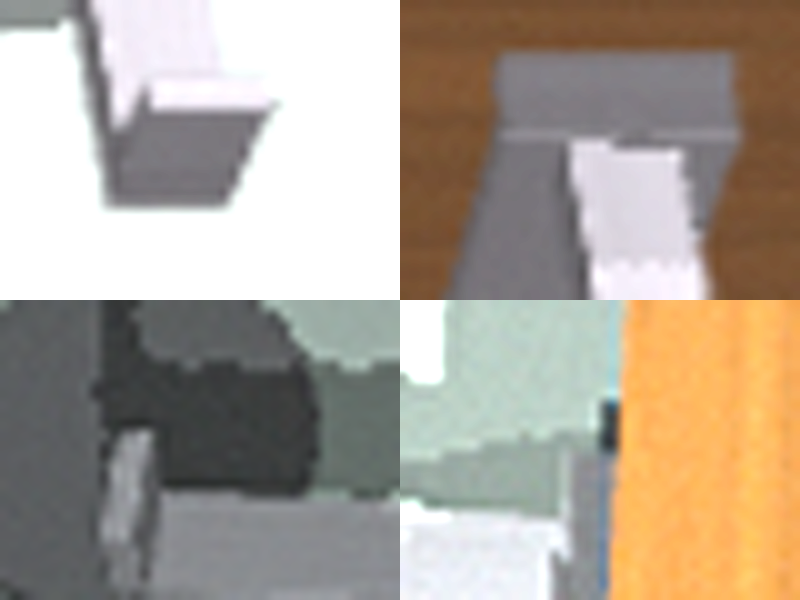

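```bash
cat > seatfit.py <<'E'
from snap import *
A=lambda x,y:(425+x/10-.5,235+y/10-.5);B=lambda x,y:(410+x/10-.5,180+y/10-.5);C=lambda x,y:(225+x/10-.5,250+y/10-.5);D=lambda x,y:(290+x/10-.5,250+y/10-.5)
ob=[("scene",(150,-12,25),A(142,108)),("scene",(150,12,25),A(276,105)),("scene",(150,-12,-14),A(108,207)),("scene",(150,12,-14),A(228,207)),("scene",(8,-25,5),B(99,132)),("scene",(8,25,5),B(341,131)),
("side",(150,-12,25),C(118,129)),("side",(143,-12,25),C(155,129)),("side",(150,12,25),C(103,205)),("side",(8,-25,5),D(165,150)),("side",(8,25,5),D(165,245))]
f=lambda q:np.concatenate([(h.proj(n,W(q,np.array(P,float)))-np.array(u)).ravel() for n,P,u in ob])
r=least_squares(f,[*SEAT,RY,0],x_scale=[10,10,10,.1,.1],loss='soft_l1')
print(r.x.round(3),'seat',seatframe(r.x[:3]).round(2),'dyaw deg',np.degrees(r.x[3]-RY).round(2),'tilt',np.degrees(r.x[4]).round(2));print(r.fun.round(1))
J=r.jac;print(np.sqrt(np.diag(np.linalg.inv(J.T@J))).round(3)*.5)
E
python3 seatfit.py
```

```text
[5.28858e+02 2.26102e+02 1.36443e+02 1.33000e-01 2.00000e-03] seat [ 3.44 -2.67  1.44] dyaw deg 0.2 tilt 0.11
[ 0.6 -0.3 -0.1 -0.  -0.4  0.1 -0.2  0.1  0.1 -0.1 -0.6 -0.2 -0.  -0.5
 -0.3 -0.4 -0.2  2.3  0.6 -1.  -0.4 11. ]
[0.4285 0.7985 1.129  0.006  0.009 ]
```

```bash
python3 -c "
from mv import *
p,r=tip_seat(-80,130);print(p);row(p,r)"
```

```text
[445.7750485  217.92926859 265.        ]
{"dp": [-0.3311, 1.5205, -0.0155] ,"rotation": [-0.0, -0.0003, 0.4897] } minrows 6.2
```

Request:
{"api": "jog_arm", "payload": {"series": [{"dp":[-0.22,0.99,-0.015],"rotation":[0,0,0.33],"hand":1},{"dp":[-0.22,0.99,-0.015],"rotation":[0,0,0.33],"hand":1},{"dp":[-0.22,0.99,-0.015],"rotation":[0,0,0.33],"hand":1},{"dp":[-0.22,0.99,-0.015],"rotation":[0,0,0.33],"hand":1}]}}

```text
time_s: 19.9
ee_pos: [359.2, 322.7, 265.2]
tcp_rot: [-3.141, -0.001, 0.377]
force: [1.0, -0.4, 0.2]
width: -0.4
```

```bash
python3 -c "
from mv import *
commit([-.22,.99,-.015],[0,0,.33])
row(*tip_seat(-80,130))"
```

```text
{"dp": [0.1663, 0.5159, -0.0005] ,"rotation": [-0.0001, -0.0002, 0.1597] } minrows 2.2
```

Request:
{"api": "jog_arm", "payload": {"series": [{"dp":[0.166,0.516,0],"rotation":[0,0,0.16],"hand":1},{"dp":[0.166,0.516,0],"rotation":[0,0,0.16],"hand":1},{"dp":[0.166,0.516,0],"rotation":[0,0,0.16],"hand":1},{"dp":[0.166,0.516,0],"rotation":[0,0,0.16],"hand":1},{"dp":[0.166,0.516,0],"rotation":[0,0,0.16],"hand":1},{"dp":[0.166,0.516,0],"rotation":[0,0,0.16],"hand":1},{"dp":[0.166,0.516,0],"rotation":[0,0,0.16],"hand":1}]}}

```text
time_s: 20.78
ee_pos: [443.0, 221.2, 264.9]
tcp_rot: [-3.141, -0.0, 0.131]
force: [-0.6, 0.3, 0.1]
width: -0.2
```

```bash
python3 -c "
from mv import *
commit([.166,.516,0],[0,0,.16])
from cell import *
import cv2,json,numpy as np
c=calibration('wrist');print(c['eye'],c['orientation'])
np.savez('c20.npz',**c)
a=cv2.cvtColor(grab_frame('wrist'),cv2.COLOR_RGB2BGR);cv2.imwrite('pics/w20.png',a)
"
```

```text
[525.8379034  231.98909353 406.76391253] [ 2.81171074e+00  9.44197672e-04 -1.44018436e+00]
```

View pics/w20.png

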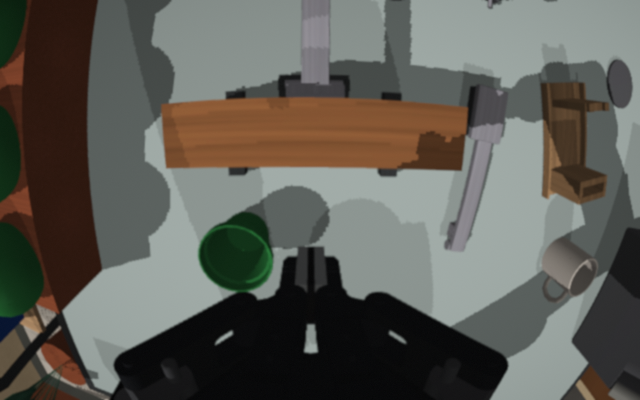

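```bash
python3 - <<'E'
import cv2
a=cv2.imread('pics/w20.png')
cv2.imwrite('pics/w20c.png',cv2.convertScaleAbs(cv2.resize(a[60:120,265:365],None,fx=8,fy=8,interpolation=cv2.INTER_CUBIC),alpha=1.6,beta=15))
cv2.imwrite('pics/w20d.png',cv2.resize(a[90:180,150:480],None,fx=2.4,fy=2.4,interpolation=cv2.INTER_CUBIC))
E
```

```text
(no output)
```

View pics/w20c.png

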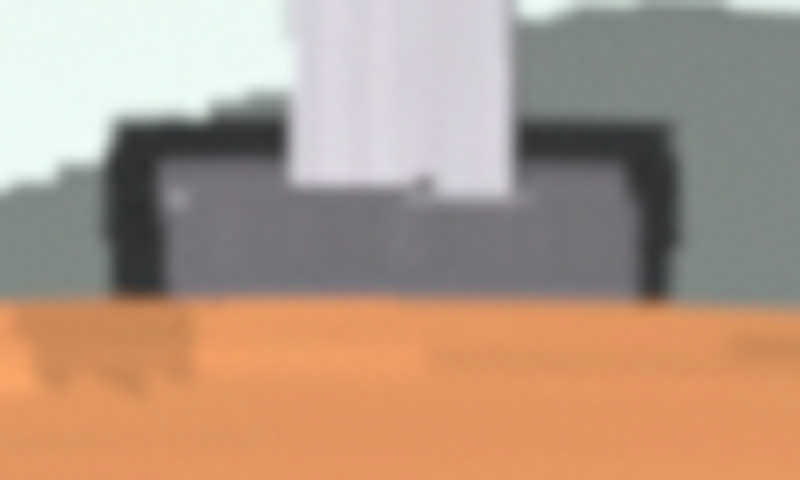

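View pics/w20d.png

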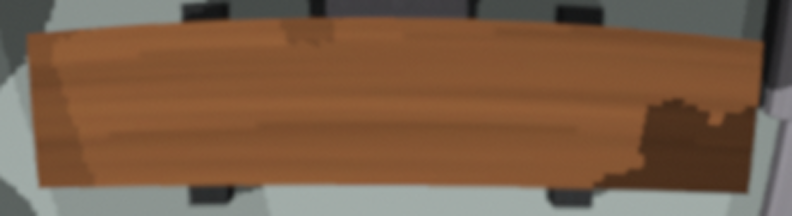

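```bash
python3 - <<'E'
from h import *
c=dict(np.load('c20.npz'))
D=lambda x,y:(150+x/2.4-.5,90+y/2.4-.5);E=lambda x,y:(265+x/8-.5,60+y/8-.5)
ob=[((0,120,181),D(28,35)),((0,-120,181),D(763,41)),((-52,-120,181),D(747,193)),((-52,120,181),D(40,187))]
P=np.array([o[0] for o in ob],float);u=np.array([o[1] for o in ob])
f=lambda q:(fproj(c,W([q[0],q[1],0,q[2]],P))-u).ravel()
r=least_squares(f,[525,228,.13],x_scale=[10,10,.1]);print(r.x.round(3),r.fun.round(1))
rp=[r.x[0],r.x[1],0,r.x[2]]
def ray(uv,z):
    K=c['intrinsics'];d=np.array(uv)-K[:2,2];th=np.linalg.norm(d)/K[0,0];d=d/np.linalg.norm(d)
    v=R.from_euler('xyz',c['orientation']).apply([*(np.sin(th)*d),np.cos(th)]);p=c['eye']+v*(z-c['eye'][2])/v[2]
    return R.from_euler('z',-rp[3]).apply(p-np.array(rp[:3])).round(1)
print('rail edge at centre',ray(E(400,300),181),'arm start',ray(E(290,187),137),ray(E(510,198),137),'plate corner',ray(E(158,160),140))
print('arm sides',ray(E(287,100),137),ray(E(515,100),137),'housing',ray(E(110,180),55),ray(E(675,180),55),'stop? ')
E
```

```text
[5.26590e+02 2.28936e+02 1.24000e-01] [-0.9 -0.6  0.6 -0.2  1.2  0.4 -0.9  0.7]
rail edge at centre [ -0.3   0.5 181. ] arm start [ 11.9  11.8 137. ] [ 11.  -11.7 137. ] plate corner [ 14.8  25.6 140. ]
arm sides [ 21.5  12.1 137. ] [ 21.7 -12.1 137. ] housing [16.9 39.5 55. ] [ 17.7 -39.2  55. ] stop?
```

```bash
python3 -c "
from mv import *
p=SEAT+R.from_euler('z',RY).apply([-69,35,100])
r=R.from_euler('z',RY)*R.from_euler('x',np.pi-np.radians(50))
row(p,r)"
```

```text
{"dp": [0.0442, -0.1402, 0.1196] ,"rotation": [-0.5557, -0.0001, -0.0004] } minrows 4.7
```

Request:
{"api": "jog_arm", "payload": {"series": [{"dp":[0.01,-0.03,0.02],"rotation":[-0.11,0,0],"hand":1},{"dp":[0.02,-0.06,0.04],"rotation":[-0.22,0,0],"hand":1},{"dp":[0.03,-0.09,0.07],"rotation":[-0.33,0,0],"hand":1},{"dp":[0.04,-0.12,0.1],"rotation":[-0.44,0,0],"hand":1},{"dp":[0.044,-0.14,0.12],"rotation":[-0.55,0,0],"hand":1},{"dp":[0.044,-0.14,0.12],"rotation":[-0.55,0,0],"hand":1},{"dp":[0.044,-0.14,0.12],"rotation":[-0.55,0,0],"hand":1},{"dp":[0.044,-0.14,0.12],"rotation":[-0.55,0,0],"hand":1}]}}

```text
time_s: 21.82
ee_pos: [450.2, 256.3, 236.0]
tcp_rot: [2.281, -0.002, 0.128]
force: [0.2, -0.7, 0.6]
width: 0.0
```

```bash
python3 -c "
from mv import *
commit([.044,-.14,.12],[-.55,0,0])
from cell import *
import cv2,numpy as np
s=read_state();print(s['force'],s['ee_pos'],load()[0])
c=calibration('wrist');print(c['eye'],c['orientation'])
np.savez('c21.npz',**c)
a=cv2.cvtColor(grab_frame('wrist'),cv2.COLOR_RGB2BGR);cv2.imwrite('pics/w21.png',a)
"
```

```text
[ 0.20730852 -0.66258108  0.59683077] [450.15105503 256.26869775 235.98195815] [452.10256066 254.00858385 234.88960555]
[519.03370914 374.11334787 328.32906984] [ 2.81449329 -0.8600874  -1.44505721]
```

View pics/w21.png

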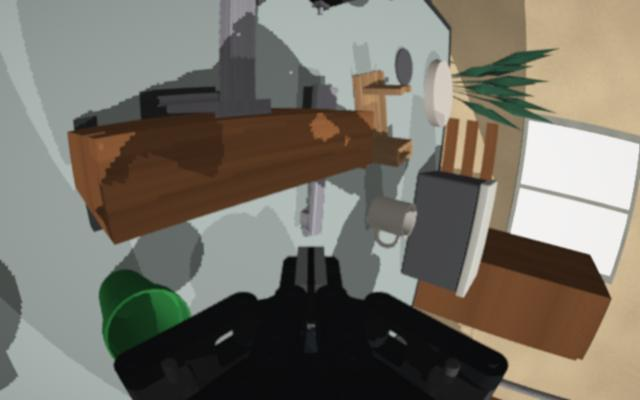

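```bash
python3 - <<'E'
import cv2
a=cv2.imread('pics/w21.png')
cv2.imwrite('pics/w21c.png',cv2.convertScaleAbs(cv2.resize(a[70:140,180:280],None,fx=8,fy=8,interpolation=cv2.INTER_CUBIC),alpha=2.2,beta=20))
E
```

```text
(no output)
```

View pics/w21c.png

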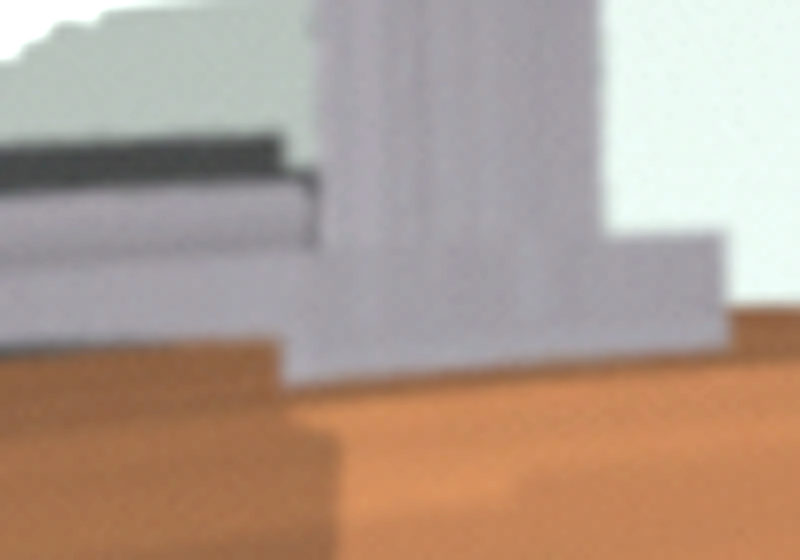

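```bash
cat > ov21.py <<'E'
from h import *
c=dict(np.load('c21.npz'));im=cv2.imread('pics/w21.png')
rp=[526.6,228.9,0,.124]
def drawf(box_,k,items,out,alpha=2):
    a,b,cc,d=box_;g=cv2.convertScaleAbs(cv2.resize(im[b:d,a:cc],None,fx=k,fy=k,interpolation=cv2.INTER_CUBIC),alpha=alpha,beta=20)
    for E,pose,col in items:
        for p,q in E:
            t=np.linspace(0,1,15)[:,None];L=fproj(c,W(pose,p*(1-t)+q*t));L=((L-[a,b]+.5)*k*8).astype(int)
            cv2.polylines(g,[L.reshape(-1,1,2)],False,col,1,cv2.LINE_AA,3)
    cv2.imwrite(out,g)
PL=box(0,8,-25,25,-85,5)+box(8,150,-12,12,-14,2)
def seat(x,z=0,t=0):
    o=R.from_euler('z',rp[3]).apply([x,0,135+z])+np.array(rp[:3]);return [*o,rp[3],t]
if __name__=="__main__":
    drawf((180,70,280,140),8,[(PL,seat(0),(0,0,255)),(RL[12:],rp,(0,255,255))],'pics/w21o.png')
    drawf((60,80,400,250),2.3,[(RL,rp,(0,255,255)),(PL,seat(0),(0,0,255))],'pics/w21p.png')
E
python3 ov21.py
```

```text
(no output)
```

View pics/w21o.png

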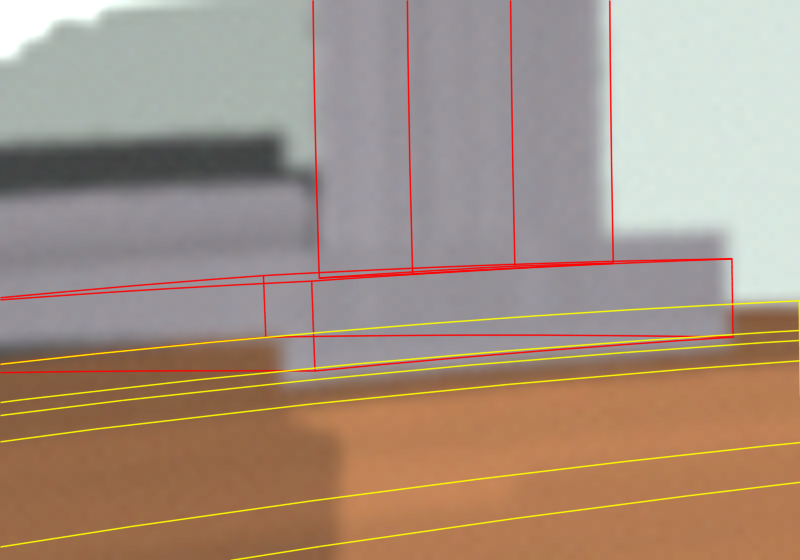

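View pics/w21p.png

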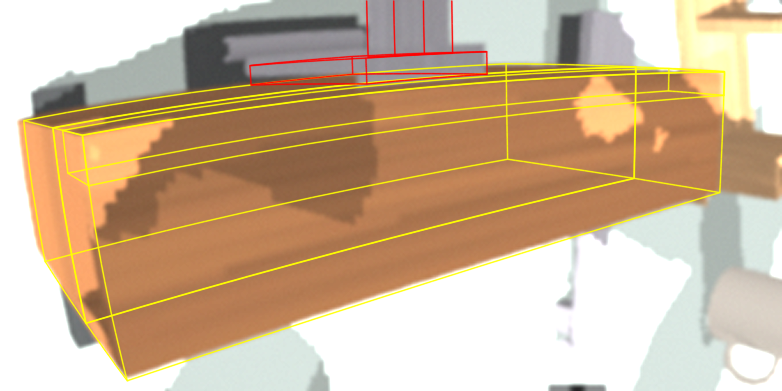

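```bash
python3 - <<'E'
from ov21 import *
cy=[(np.array([15.5+5*np.cos(t),y,46.5+5*np.sin(t)]),np.array([15.5+5*np.cos(t+.5),y,46.5+5*np.sin(t+.5)])) for y in(-33,33) for t in np.arange(0,6.3,.5)]
drawf((130,75,230,145),8,[],'pics/w21q.png',2.6)
drawf((130,75,230,145),8,[(PL,seat(0),(0,0,255)),(PL[:12],seat(2.4),(0,255,0)),(cy,rp,(255,0,255))],'pics/w21r.png',2.6)
E
```

```text
(no output)
```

View pics/w21q.png

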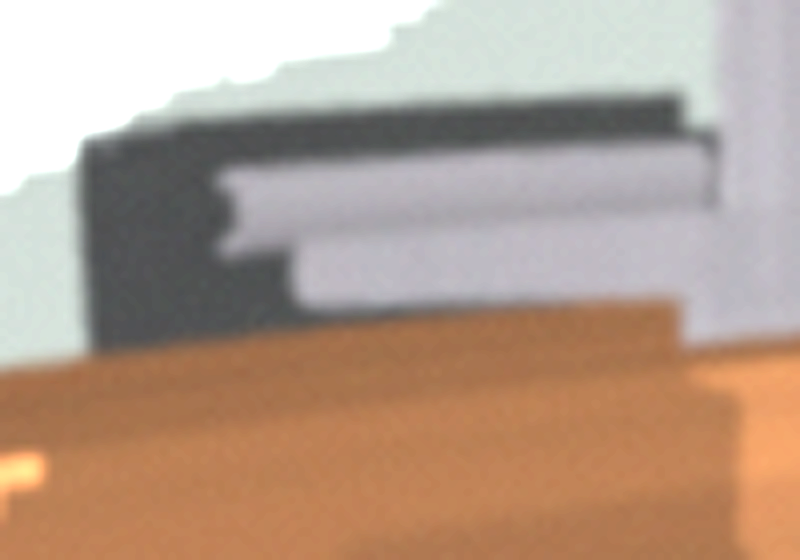

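View pics/w21r.png

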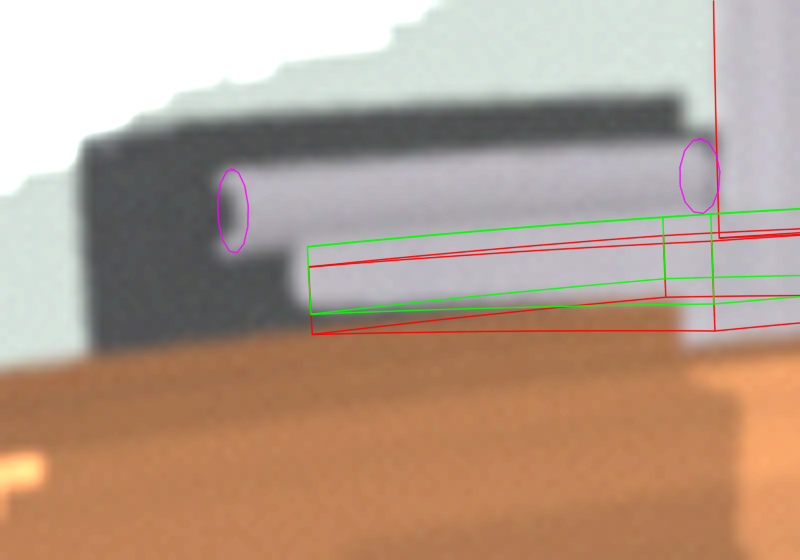

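```bash
cat >> mv.py <<'E'
SEAT=np.array([526.6,228.9,135]);RY=.125
E
python3 -c "
from mv import *
row(*tip_seat(140,130,-8))"
```

```text
{"dp": [0.8426, 0.1827, 0.0289] ,"rotation": [0.5492, -0.0847, -0.0358] } minrows 4.7
```

Request:
{"api": "jog_arm", "payload": {"series": [{"dp":[0.1,-0.1,-0.12],"rotation":[0.1,-0.01,0],"hand":1},{"dp":[0.3,0,-0.1],"rotation":[0.22,-0.03,-0.01],"hand":1},{"dp":[0.5,0.08,-0.05],"rotation":[0.33,-0.05,-0.02],"hand":1},{"dp":[0.7,0.15,0],"rotation":[0.44,-0.07,-0.03],"hand":1},{"dp":[0.84,0.18,0.03],"rotation":[0.55,-0.085,-0.036],"hand":1},{"dp":[0.84,0.18,0.03],"rotation":[0.55,-0.085,-0.036],"hand":1},{"dp":[0.84,0.18,0.03],"rotation":[0.55,-0.085,-0.036],"hand":1}]}}

```text
time_s: 22.75
ee_pos: [662.3, 248.8, 264.7]
tcp_rot: [-3.141, 0.14, 0.124]
force: [0.6, 0.5, -0.0]
width: -0.1
```

```bash
python3 -c "
from snap import *
commit([.84,.18,.03],[.55,-.085,-.036]);s=read_state();print(s['ee_pos'],s['tcp_rot'],load()[0],load()[1].as_euler('xyz'))
for a in [(185,90,-8),(185,-6,-8)]: row(*tip_seat(*a))"
```

```text
[662.30836729 248.77066663 264.72359465] [-3.14088638  0.13955416  0.12435046] [664.84532559 246.49578957 264.30599371] [-3.14028058  0.140103    0.12523745]
{"dp": [0.2027, 0.0011, 0.1302] ,"rotation": [-0.0008, 0.0003, 0.0001] } minrows 1.0
{"dp": [0.2563, 0.0016, 0.5104] ,"rotation": [-0.0008, 0.0003, 0.0001] } minrows 2.3
```

```bash
python3 -c "
from snap import *
p,r=load();save([662.4,248.9,264.5],r)
for a in [(185,90,-8),(185,-6,-8)]: row(*tip_seat(*a))"
```

```text
{"dp": [0.2113, 0.0119, 0.1298] ,"rotation": [-0.0008, 0.0003, 0.0001] } minrows 1.0
{"dp": [0.2649, 0.0124, 0.51] ,"rotation": [-0.0008, 0.0003, 0.0001] } minrows 2.3
```

Request:
{"api": "jog_arm", "payload": {"series": [{"dp":[0.21,0.012,0.1],"rotation":[0,0,0],"hand":1},{"dp":[0.22,0.012,0.2],"rotation":[0,0,0],"hand":1},{"dp":[0.24,0.012,0.35],"rotation":[0,0,0],"hand":1},{"dp":[0.265,0.012,0.51],"rotation":[0,0,0],"hand":1},{"dp":[0.265,0.012,0.51],"rotation":[0,0,0],"hand":1},{"dp":[0.265,0.012,0.51],"rotation":[0,0,0],"hand":1}]}}

```text
time_s: 23.5
ee_pos: [710.6, 253.4, 131.2]
tcp_rot: [-3.14, 0.137, 0.126]
force: [-0.5, 0.8, 2.1]
width: -0.1
```

```bash
python3 -c "
from snap import *
commit([.265,.012,.51],[0,0,0]);snap('22',{'side':(200,220,330,310),'scene':(400,170,500,290)},False);s=read_state();print('tip seat',seatframe(s['ee_pos']))
for a in [(172,-6,-8),(164,-6,-8)]: row(*tip_seat(*a))"
```

```text
meas [710.6 253.4 131.2] [-3.14   0.137  0.126] F [-0.5  0.8  2.1] w -0.1 t 23.5
cmd [710.2 252.1 129. ] bracket in seat [105.    1.2  31.8] tilt -7.9 yaw 0.126 cmdseat [104.5   0.   29.8]
tip seat [185.97528013   0.92064698  -3.4653167 ]
{"dp": [-0.0516, 0.0004, 0.0073] ,"rotation": [-0.0008, 0.0003, 0.0001] } minrows 0.2
{"dp": [-0.0833, 0.0004, 0.0117] ,"rotation": [-0.0008, 0.0003, 0.0001] } minrows 0.3
```

View pics/side22_p.png

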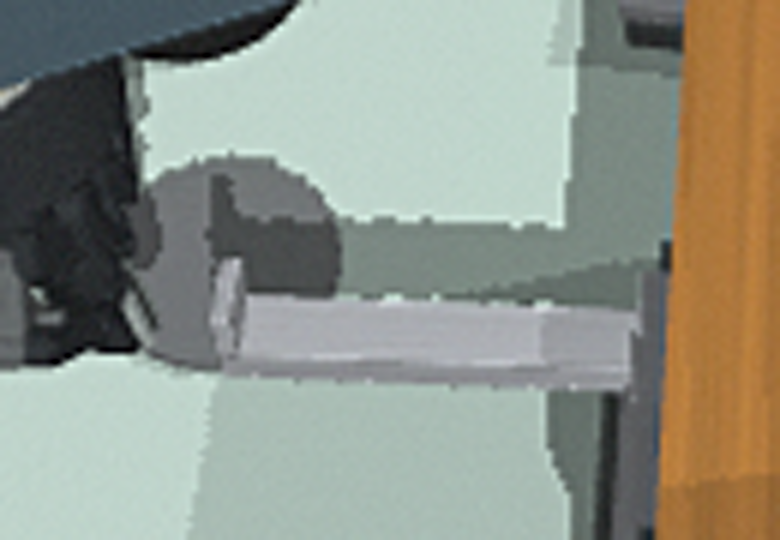

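View pics/scene22_p.png

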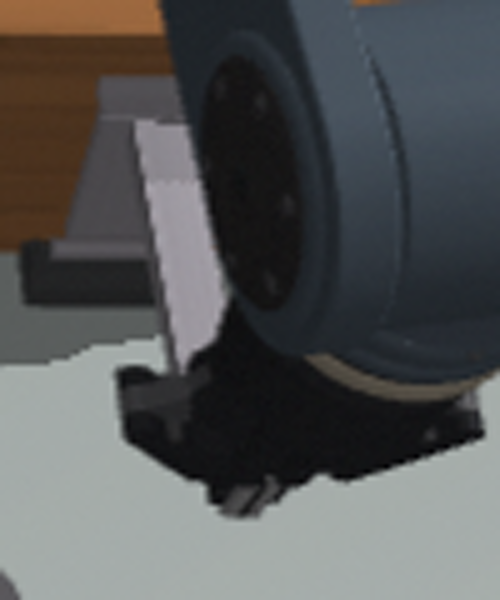

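Request:
{"api": "jog_arm", "payload": {"series": [{"dp":[-0.04,0,0.006],"rotation":[0,0,0],"hand":1},{"dp":[-0.07,0,0.01],"rotation":[0,0,0],"hand":1},{"dp":[-0.076,0,0.011],"rotation":[0,0,0],"hand":1},{"dp":[-0.08,0,0.011],"rotation":[0,0,0],"hand":1},{"dp":[-0.084,0,0.012],"rotation":[0,0,0],"hand":1},{"dp":[-0.084,0,0.012],"rotation":[0,0,0],"hand":1}]}}

```text
time_s: 24.35
ee_pos: [689.3, 249.6, 128.6]
tcp_rot: [-3.14, 0.14, 0.125]
force: [0.6, 0.1, 0.0]
width: -0.3
```

```bash
python3 -c "
from snap import *
commit([-.084,0,.012],[0,0,0]);snap('23',{});s=read_state();print('tip seat',seatframe(s['ee_pos']),seatframe(load()[0]))
for a in [(162,-6,-8),(160,-6,-8)]: row(*tip_seat(*a))"
```

```text
meas [689.3 249.6 128.6] [-3.14   0.14   0.125] F [0.6 0.1 0. ] w -0.3 t 24.35
cmd [689.1 249.4 129. ] bracket in seat [83.6  0.3 29.4] tilt -8.0 yaw 0.125 cmdseat [83.3  0.  29.7]
tip seat [164.05044985   0.29349126  -6.37475581] [ 1.63817011e+02  9.06644562e-02 -6.04403870e+00]
{"dp": [-0.0072, 0.0004, 0.0008] ,"rotation": [-0.0008, 0.0003, 0.0001] } minrows 0.0
{"dp": [-0.0151, 0.0004, 0.002] ,"rotation": [-0.0008, 0.0003, 0.0001] } minrows 0.1
```

Request:
{"api": "jog_arm", "payload": {"series": [{"dp":[-0.003,0,0],"rotation":[0,0,0],"hand":1},{"dp":[-0.006,0,0.001],"rotation":[0,0,0],"hand":1},{"dp":[-0.009,0,0.001],"rotation":[0,0,0],"hand":1},{"dp":[-0.012,0,0.002],"rotation":[0,0,0],"hand":1},{"dp":[-0.012,0,0.002],"rotation":[0,0,0],"hand":1}]}}

```text
time_s: 24.98
ee_pos: [686.9, 249.3, 129.1]
tcp_rot: [-3.14, 0.138, 0.125]
force: [5.6, 0.8, 0.6]
width: 0.0
```

```bash
python3 -c "
from snap import *
commit([-.012,0,.002],[0,0,0]);snap('24',{'side':(200,220,330,310)},False);s=read_state();print('tip seat',seatframe(s['ee_pos']),seatframe(load()[0]))"
```

```text
meas [686.9 249.3 129.1] [-3.14   0.138  0.125] F [5.6 0.8 0.6] w 0.0 t 24.98
cmd [686.1 249.  128.9] bracket in seat [81.   0.2 29.7] tilt -7.9 yaw 0.125 cmdseat [80.3  0.  29.7]
tip seat [161.60078258   0.31378501  -5.94903913] [ 1.60776584e+02  9.05985299e-02 -6.12020376e+00]
```

View pics/side24_p.png

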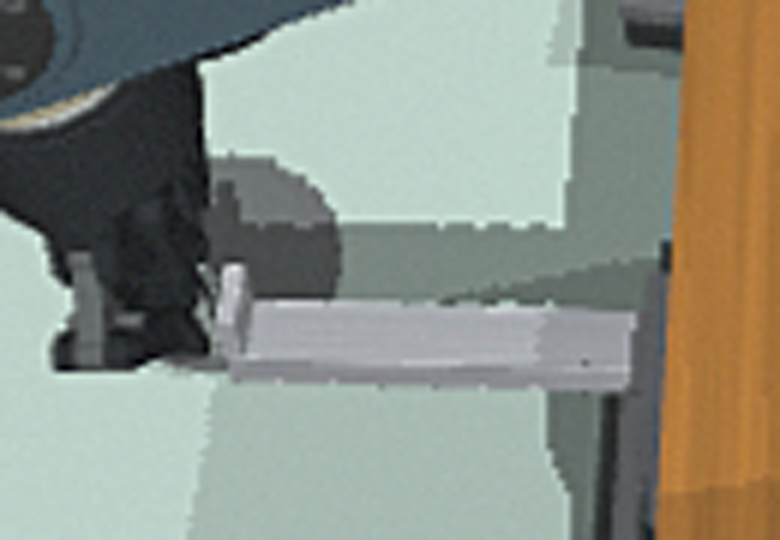

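Request:
{"api": "jog_arm", "payload": {"series": [{"dp":[-0.003,0,0],"rotation":[0,0,0],"hand":1},{"dp":[-0.006,0,0.001],"rotation":[0,0,0],"hand":1},{"dp":[-0.006,0,0.001],"rotation":[0,0,0],"hand":1}]}}

```text
time_s: 25.4
ee_pos: [686.4, 249.3, 129.8]
tcp_rot: [-3.14, 0.135, 0.125]
force: [8.8, 0.3, 1.7]
width: -0.1
```

```bash
python3 -c "
from snap import *
commit([-.006,0,.001],[0,0,0]);snap('25',{'side':(200,220,330,310)},False);s=read_state();print('tip seat',seatframe(s['ee_pos']),seatframe(load()[0]))"
```

```text
meas [686.4 249.3 129.8] [-3.14   0.135  0.125] F [8.8 0.3 1.7] w -0.1 t 25.4
cmd [684.6 248.8 128.8] bracket in seat [80.4  0.2 30.1] tilt -7.7 yaw 0.125 cmdseat [78.8  0.  29.6]
tip seat [161.11178157   0.27416034  -5.26370676] [ 1.59256370e+02  9.05655667e-02 -6.15828629e+00]
```

View pics/side25_p.png

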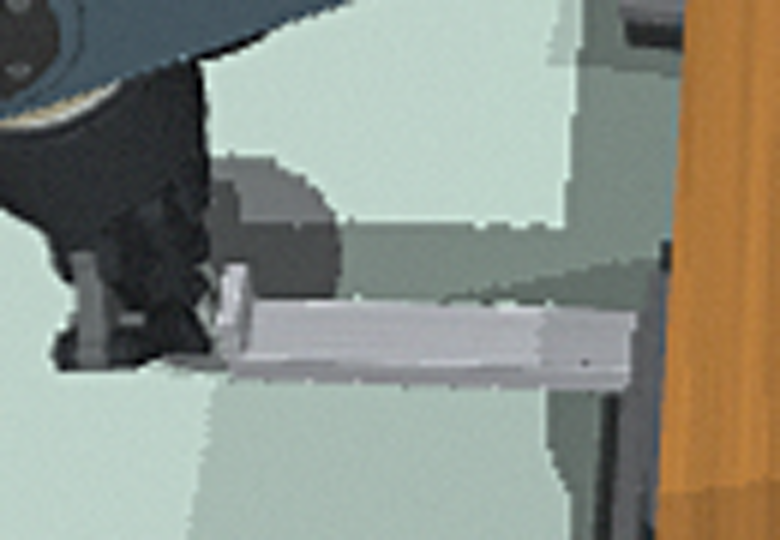

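Request:
{"api": "jog_arm", "payload": {"series": [{"dp":[0.02,0,0],"rotation":[0,0,0],"hand":1},{"dp":[0.1,0,-0.02],"rotation":[0,0,0],"hand":1},{"dp":[0.12,0,-0.2],"rotation":[0,0,0],"hand":1},{"dp":[0.12,0,-0.4],"rotation":[0,0,0],"hand":1},{"dp":[0.12,0,-0.6],"rotation":[0,0,0],"hand":1},{"dp":[0.12,0,-0.6],"rotation":[0,0,0],"hand":1},{"dp":[0.12,0,-0.6],"rotation":[0,0,0],"hand":1}]}}

```text
time_s: 26.32
ee_pos: [734.6, 255.2, 271.6]
tcp_rot: [-3.141, 0.142, 0.125]
force: [0.1, 0.1, 0.1]
width: -0.0
```

```bash
python3 -c "
from snap import *
commit([.12,0,-.6],[0,0,0]);snap('26',{'side':(200,220,330,310)},False)
p=SEAT+R.from_euler('z',RY).apply([-69,35,105])
r=R.from_euler('z',RY)*R.from_euler('x',np.pi-np.radians(50))
print(load()[0],p);row(p,r);row(*tip_seat(30,140,-4))"
```

```text
meas [734.6 255.2 271.6] [-3.141  0.142  0.125] F [0.1 0.1 0.1] w -0.0 t 26.32
cmd [734.9 255.  273.2] bracket in seat [1.292e+02 1.000e-01 1.726e+02] tilt -8.2 yaw 0.125 cmdseat [ 1.294e+02 -1.000e-01  1.740e+02]
[734.88317733 254.97689296 273.18247522] [453.77474529 255.02436175 240.        ]
{"dp": [-1.0861, -0.1403, 0.2874] ,"rotation": [-0.5554, 0.0834, 0.039] } minrows 4.7
{"dp": [-0.7136, -0.0004, 0.0933] ,"rotation": [-0.0008, 0.0447, 0.0001] } minrows 2.9
```

View pics/side26_p.png

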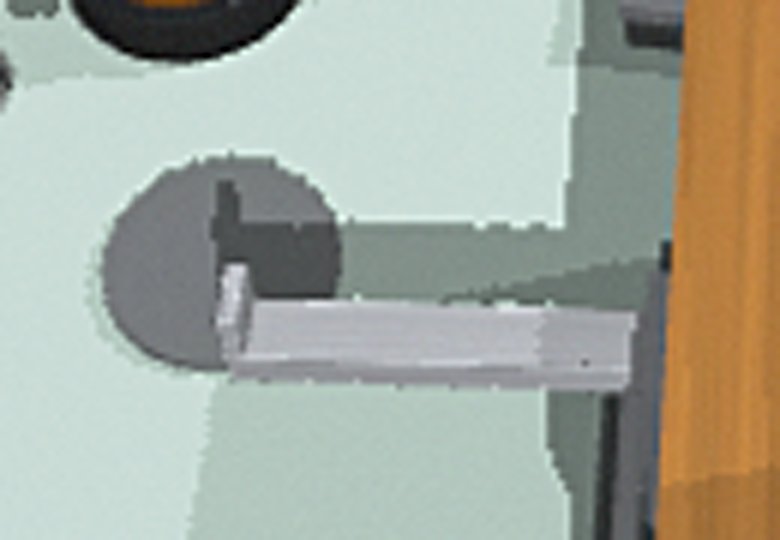

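Request:
{"api": "jog_arm", "payload": {"series": [{"dp":[-0.24,0,0],"rotation":[-0.08,0.02,0.01],"hand":1},{"dp":[-0.48,0,0],"rotation":[-0.19,0.035,0.015],"hand":1},{"dp":[-0.72,-0.05,0.07],"rotation":[-0.3,0.05,0.02],"hand":1},{"dp":[-0.9,-0.1,0.16],"rotation":[-0.41,0.065,0.03],"hand":1},{"dp":[-0.99,-0.14,0.27],"rotation":[-0.52,0.08,0.037],"hand":1},{"dp":[-0.99,-0.14,0.27],"rotation":[-0.555,0.083,0.039],"hand":1},{"dp":[-0.99,-0.14,0.27],"rotation":[-0.555,0.083,0.039],"hand":1},{"dp":[-0.99,-0.14,0.27],"rotation":[-0.555,0.083,0.039],"hand":1}]}}

```text
time_s: 27.38
ee_pos: [479.1, 257.8, 241.3]
tcp_rot: [2.272, -0.0, 0.123]
force: [0.4, -0.3, 0.5]
width: -0.1
```

```bash
python3 -c "
from mv import *
commit([-.99,-.14,.27],[-.555,.083,.039])
from cell import *
import cv2,numpy as np
s=read_state();print(s['force'],s['ee_pos'],load()[0],s['dq'].round(3))
c=calibration('wrist');np.savez('c21.npz',**c)
a=cv2.cvtColor(grab_frame('wrist'),cv2.COLOR_RGB2BGR);cv2.imwrite('pics/w21.png',a);cv2.imwrite('pics/w27.png',a)
from ov21 import *
cy=[(np.array([15.5+5*np.cos(t),y,46.5+5*np.sin(t)]),np.array([15.5+5*np.cos(t+.5),y,46.5+5*np.sin(t+.5)])) for y in(-33,33) for t in np.arange(0,6.3,.5)]
u=fproj(c,W(seat(0),[[8,25,5.],[8,25,-85]])).mean(0).astype(int);print(u)
b=(u[0]-50,u[1]-35,u[0]+50,u[1]+35)
drawf(b,8,[],'pics/w27q.png',2.4)
drawf(b,8,[(PL,seat(0),(0,0,255)),(cy+RL[24:],rp,(255,0,255))],'pics/w27r.png',2.4)
"
```

```text
[ 0.3789973  -0.26244403  0.54391281] [479.08688558 257.80641447 241.25869297] [477.99892486 258.0016201  240.95156062] [-0.004 -0.008  0.002 -0.002 -0.     0.004]
[188 141]
```

View pics/w27q.png

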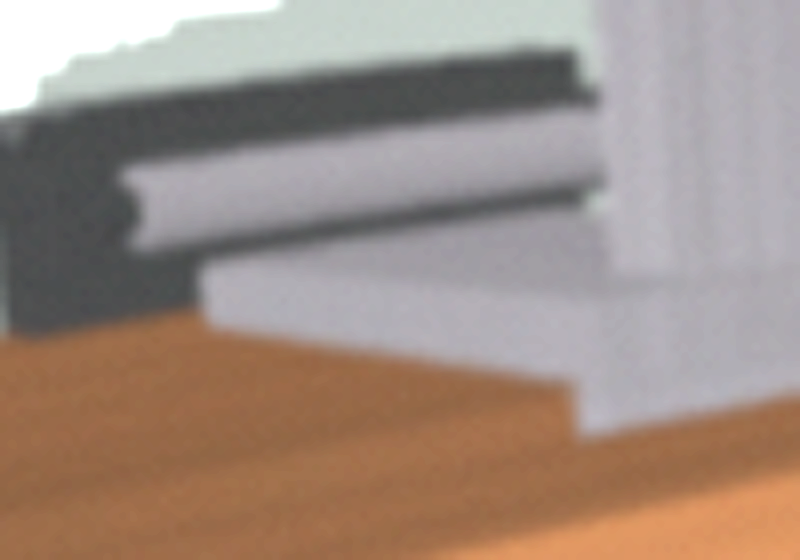

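View pics/w27r.png

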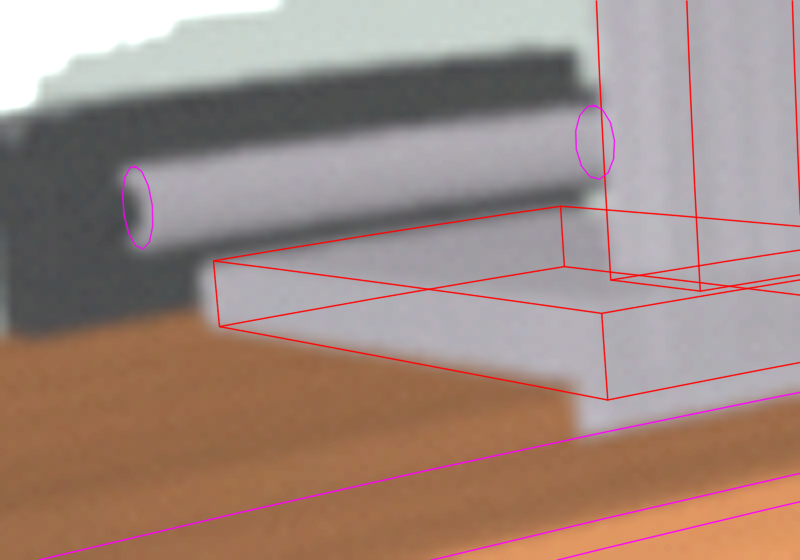

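Request:
{"api": "jog_arm", "payload": {"series": [{"dp":[0,0,-0.2],"rotation":[0,0,0],"hand":1},{"dp":[0,0,-0.4],"rotation":[0,0,0],"hand":1},{"dp":[0,0,-0.4],"rotation":[0,0,0],"hand":1},{"dp":[0,0,-0.4],"rotation":[0,0,0],"hand":1},{"dp":[0,0,-0.4],"rotation":[0,0,0],"hand":1}]}}

```text
time_s: 28.05
ee_pos: [468.9, 333.1, 304.5]
tcp_rot: [2.269, 0.002, 0.123]
force: [0.1, 0.7, -0.1]
width: 0.0
```

```bash
python3 -c "
from cell import *
import cv2
for n in ('scene','side'): cv2.imwrite('pics/'+n+'28.png',cv2.cvtColor(grab_frame(n),cv2.COLOR_RGB2BGR))
s=read_state();print(s['time_s'],s['force'],s['dq'].round(3))"
```

```text
28.15 [ 0.50241856  0.35737267 -0.77906966] [ 0.004 -0.    -0.007 -0.001  0.002  0.001]
```

View pics/scene28.png

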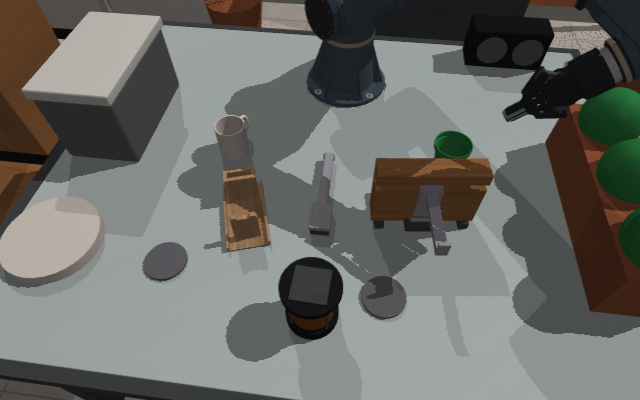

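The scene picture shows the bracket seated on the rail at (432,215), with the mug, brush, lantern, coasters and pot where they started. The arm is clear of everything.

```bash
python3 -c "
from cell import *
print(hand_in())"
```

```text
the job is handed in; nothing more can be done
None
```

The bracket is on the rail with its heel snapped behind the roller, but the back plate may not be perfectly flush. My last close-up put its top edge about 1.4 mm out from the rail. I handed in at about 28 s, with the arm clear of everything.

**What I did:**
- Lifted the bracket out of the holder, tipped the arm up 30°, worked the lip into the groove, lowered the arm to about 10° and let go. It hung there still tilted.
- Pressed the arm down with closed fingers at up to about 6.5 N. The heel rode over the roller and the arm came level.
- A check with the wrist camera then showed the plate parallel to the rail but about 2.5 mm out. I pushed the arm's end face towards the rail with closed fingers, without gripping, at up to about 9 N. That step was not in your instructions.

**Last checks:**
- **Heel:** it lies against the rail, behind the roller. The bracket stayed put after I backed away.
- **Centring:** measured before the final push, the bracket was centred over the catch to within about 0.5 mm.
- **Plate top edge:** the remaining 1.4 mm, about 1° of tilt, is close to my measuring error. It may be the lip's play in the groove, because the bracket would not go further in when pushed.
- **Disagreement between cameras:** just after the press, the fixed cameras put the bracket about 3.4 mm out and 2.7 mm to one side of where I had located the seat. I trusted the closer wrist camera, whose overlay matched the roller well.
- **Other things on the table:** by eye they are where they started in the final picture.

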